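Bolt down the soap rack and stock it

ROBOT

A 6-joint arm with a two-finger parallel gripper is mounted at the origin on the work surface. World frame = base frame: x ahead of the robot, y to its left, z up, the work surface at z = 0. Lengths are in m, angles in rad, forces in N, time in s.
With the tool pointing down it reaches from about 0.325 to 0.9 m from the base axis. Payload 3.5 kg.
Tool frame: the origin (TCP) lies midway between the tips of the shut fingers; the grasp point (between the pads) lies 19 mm behind it; z points along the fingers, y is the direction in which the jaws open and shut (so a half turn about z gives the same grasp; the last joint's range is limited). The gripper opens to 85 mm and grips with 20 to 120 N. Pads are 22 mm wide; open, the fingers measure 114 mm over their backs; the gripper's body (76 mm by 85 mm) begins 54 mm behind the grasp point. The pads swing forward as they close: fully open they stand 13 mm farther back than shut.
Start: joints at [1.117, 0.276, -0.026, 1.268, 0, 1.467], TCP at [0.215, 0.587, 0.231] pointing down, gripper open.
Joint ranges: [-3.12, 3.12], [-0.85, 1.88], [-1.08, 1.24], [-1.95, 2.15], [-1.57, 1.53], [-3.14, 3.14]. Speed limits (rad/s): [2.57, 2.57, 3.14, 3.14, 3.14, 3.14].

INTERFACE

Orientations are given as a unit quaternion [w, x, y, z].
In Python, from plant import * gives the robot as it stands.
- The arm moves only by the tool send_rows, never from a script. Its argument "plan" is a list of rows, each a list of 3 entries, a list of its own where there are three numbers: the shift along the tool's x, y, z in cm, then the turn, a rotation vector about the tool's x, y, z in rad, then the opening, from -1 (shut) to 1 (fully open). A call has 1 to 8 rows; each row shifts and turns the commanded pose from where the row before left it, along the tool's axes as they then stand; what a row does not reach is not made up. A row lasts 1/12 s, in which the tool goes at most 41.7 mm and 7.16 degrees, less where a joint would pass 70% of its speed; a pose out of reach is approached as far as the arm can. A call is refused whole if a number of a shift passes 4.17 or a number of a turn 0.125, either way. A call with a gripper value outside its range is refused whole. The fingers move at their own pace and stop on an object; "newtons" is the grip in N (left out, the last holds). Time passes only in rows, so rows that do not move let the fingers close. It gives the time, the measured TCP pose, the force and the opening at its end, in the units of the state.
- sense(): the state, without advancing time (a new reading comes with each control period).
- read_camera(name): name is "scene" or "top" or "wrist"; returns a dict with "img" (400x640x3 uint8, red, green, blue), "K" (3x3 intrinsics, pixels), "view" (4x4, takes a point from world to camera coordinates). Camera axes: x right, y down, z forward; pixel columns grow to the right and rows downward; lengths in m; the calibration is good to about 2 mm. A picture is of the moment at which its call begins. There is no depth.
- finish_job(): hands the job in, once; it reports no verdict.
The state is a dict: "t": time; "q": joint angles; "joint_velocities": joint speeds; "joint_torque": joint torques, N m; "position": TCP position; "tool_rot": TCP orientation; "ft_force": force on the tool from outside, world axes, zero at the start; "torque": the same for the moment, N m; "opening": finger opening in m.
Only numpy, scipy, OpenCV 4.12 (cv2) and the standard library are available. Lean on these libraries where they do the work, as an engineer would, in place of code of your own. Each camera call takes 0.05 s, during which the arm holds its last target.

TASK

Make the soap drying rack on the laundry counter ready for use: first turn all four of its T-handle bolts clockwise, fully home to their stops, and only then lay every bar of laundry soap on the rack. The bars go flat on the two wooden strips in neat straight rows, each bar lengthwise along its strip, centred across it, and wholly on it; leave the brush, the jar and the soap dish that lie about them where they are.

Things in the scene. Friction and masses are not known exactly. Their poses are not given: they have to be found in the camera images.
- rack: soap drying rack, fixed to the counter: a steel deck 240 (x) x 410 (y) mm, 15 mm thick, origin at the centre of its underside, on the counter. Its long side is its y axis, z up. On it lie two raised wooden strips running along y and, outside the strips' ends, four black T-handle hold-down bolts at x = +-70, y = +-170 mm.
- front_strip (a point): centre of the top face of the rack's front wooden strip (on its -x side): 62 mm wide (x), 260 mm long (y), top face 21 mm above the counter and 6 mm above the deck. Axes as the rack's.
- back_strip (a point): the same for the rack's back wooden strip (on its +x side), 110 mm behind the front one. Room for three bars end to end on each strip.
- bolt1_grip (a point): T-handle bolt 1: the middle of its black bar handle, on the turning axis, 13 mm below the handle's top and 49 mm above the counter. x along the handle bar, z up. The handle bar is 62 mm long, 16 mm thick and 34 mm high, upright sides, over a round collar of 34 mm diameter and 10 mm height.
- bolt1 (a joint): turn of bolt 1, rad: 0 fully slack, grows clockwise seen from above, end stop (fully tight) at 2.2, where the handle lies parallel to the rack's long side. Starts slack, somewhere from 0 to 0.5. It turns stiffly (0.08 N m of friction), stays where it is left and does not rise or sink.
- bolt2_grip (a point): T-handle bolt 2: the middle of its black bar handle, on the turning axis, 13 mm below the handle's top and 49 mm above the counter. x along the handle bar, z up. The handle bar is 62 mm long, 16 mm thick and 34 mm high, upright sides, over a round collar of 34 mm diameter and 10 mm height.
- bolt2 (a joint): turn of bolt 2, rad: 0 fully slack, grows clockwise seen from above, end stop (fully tight) at 2.2, where the handle lies parallel to the rack's long side. Starts slack, somewhere from 0 to 0.5. It turns stiffly (0.08 N m of friction), stays where it is left and does not rise or sink.
- bolt3_grip (a point): T-handle bolt 3: the middle of its black bar handle, on the turning axis, 13 mm below the handle's top and 49 mm above the counter. x along the handle bar, z up. The handle bar is 62 mm long, 16 mm thick and 34 mm high, upright sides, over a round collar of 34 mm diameter and 10 mm height.
- bolt3 (a joint): turn of bolt 3, rad: 0 fully slack, grows clockwise seen from above, end stop (fully tight) at 2.2, where the handle lies parallel to the rack's long side. Starts slack, somewhere from 0 to 0.5. It turns stiffly (0.08 N m of friction), stays where it is left and does not rise or sink.
- bolt4_grip (a point): T-handle bolt 4: the middle of its black bar handle, on the turning axis, 13 mm below the handle's top and 49 mm above the counter. x along the handle bar, z up. The handle bar is 62 mm long, 16 mm thick and 34 mm high, upright sides, over a round collar of 34 mm diameter and 10 mm height.
- bolt4 (a joint): turn of bolt 4, rad: 0 fully slack, grows clockwise seen from above, end stop (fully tight) at 2.2, where the handle lies parallel to the rack's long side. Starts slack, somewhere from 0 to 0.5. It turns stiffly (0.08 N m of friction), stays where it is left and does not rise or sink.
- bar1: plain tan bar of laundry soap, 75 (x) x 50 (y) x 34 (z) mm, about 0.14 kg, origin at its centre; starts lying flat on the counter to the right of the rack. All bars are alike. Absent in some starts (then None).
- bar2: plain tan bar of laundry soap, 75 (x) x 50 (y) x 34 (z) mm, about 0.14 kg, origin at its centre; starts lying flat on the counter to the right of the rack. All bars are alike. Absent in some starts (then None).
- bar3: plain tan bar of laundry soap, 75 (x) x 50 (y) x 34 (z) mm, about 0.14 kg, origin at its centre; starts lying flat on the counter to the right of the rack. All bars are alike. Absent in some starts (then None).
- bar4: plain tan bar of laundry soap, 75 (x) x 50 (y) x 34 (z) mm, about 0.14 kg, origin at its centre; starts lying flat on the counter to the right of the rack. All bars are alike. Absent in some starts (then None).
- bar5: plain tan bar of laundry soap, 75 (x) x 50 (y) x 34 (z) mm, about 0.14 kg, origin at its centre; starts lying flat on the counter to the right of the rack. All bars are alike. Absent in some starts (then None).
- brush: scrubbing brush lying beyond the bars; origin at its underside. Not part of the job.
- jar: squat pink jar, 64 mm diameter, 85 mm high, among the bars; origin at its underside. Not part of the job.
- dish: white soap dish, 76 mm diameter, 28 mm high, on the robot's side of the bars; origin at its underside. Not part of the job.

How it is judged:
By the outcome, as a careful person would: the job done as asked, in the order asked, and still so for the second after the job is handed in, with the robot touching nothing.
Of bar1, bar2, bar3, bar4, bar5 only 3 to 5 are there at a start; the rules pass over those that are not, and their reading is None.
At some moment in a run one of bar1, bar2, bar3, bar4, bar5 may be knocked a few centimetres aside while the robot is not near it.
Once in a run the grip may slacken for a moment while it holds something.
It also fails if it takes over 210 s, if anything falls off the work surface, if the arm or the gripper's body presses on something with over 40 N, if the wrist force passes 120 N, or if a joint passes its speed limit or range.

## Working session

There is one attempt and no reset: what is moved stays moved. The work goes in short steps, Python scripts to look and compute and a tool call to move; the robot and the scene stay as the last step left them, time stands still between calls to the robot, and variables do not carry over. Pictures are saved under pics/ and viewed, and the job is handed in when it is done.

Besides the shell and the picture viewer there is one more tool, called after "Call:" as name(argument=value, ...), one argument or row to a line, values as JSON. send_rows: Moves the arm, as the interface text tells. Its arguments: {"type":"object","properties":{"plan":{"type":"array"},"newtons":{"type":"number"}},"required":["plan"]}

```bash
ls; mkdir -p pics
python3 - <<'E'
from plant import *
import cv2
s=sense(); print({k:(v if not hasattr(v,'round') else v) for k,v in s.items()})
for n in ["scene","top","wrist"]:
    c=read_camera(n); cv2.imwrite(f"pics/{n}0.png",c["img"][:,:,::-1]); print(n,c["K"],c["view"])
E
```

```text
pics
{'t': 0.0, 'q': array([ 1.11658610e+00,  2.77139568e-01, -2.79070480e-02,  1.26799183e+00,
       -1.05897253e-05,  1.46741739e+00]), 'joint_velocities': array([-1.35875102e-03, -1.28141945e-03,  1.72556507e-04,  4.88075716e-04,
        7.73520692e-05, -1.03699345e-03]), 'joint_torque': array([ 5.10759073e-04, -4.45506191e+01,  2.95202082e+01,  1.63571950e-02,
       -1.95622433e-04, -3.35877608e-06]), 'position': array([0.21445167, 0.58621824, 0.23014329]), 'tool_rot': array([-3.03422074e-04,  1.74517307e-01,  9.84653468e-01, -1.07923119e-03]), 'ft_force': array([-0.5952213 , -0.01033309, -0.51371239]), 'torque': array([0.01545368, 0.03843802, 0.05023193]), 'opening': 0.08533460871967438}
scene [[391.82827508   0.         326.37476058]
 [  0.         391.82827508 196.39948626]
 [  0.           0.           1.        ]] [[ 0.52021147  0.85397044  0.01070159 -0.25961716]
 [ 0.45212765 -0.26474785 -0.85175652 -0.17574519]
 [-0.72454166  0.44793199 -0.52382852  1.32375421]
 [ 0.          0.          0.          1.        ]]
top [[491.67111951   0.         327.83547315]
 [  0.         491.67111951 209.59306215]
 [  0.           0.           1.        ]] [[-0.01630132 -0.99986322  0.00279335 -0.01304327]
 [-0.99462553  0.01593011 -0.10230488  0.52802846]
 [ 0.10224639 -0.00444604 -0.99474917  1.33895985]
 [ 0.          0.          0.          1.        ]]
wrist [[285.80018767   0.         316.20364845]
 [  0.         285.80018767 197.0809018 ]
 [  0.           0.           1.        ]] [[ 0.34363249  0.93910155 -0.00223434 -0.62489888]
 [ 0.90721056 -0.33134639  0.2591883  -0.03375875]
 [ 0.24266379 -0.09109254 -0.96582423  0.37762396]
 [ 0.          0.          0.          1.        ]]
```

View pics/top0.png

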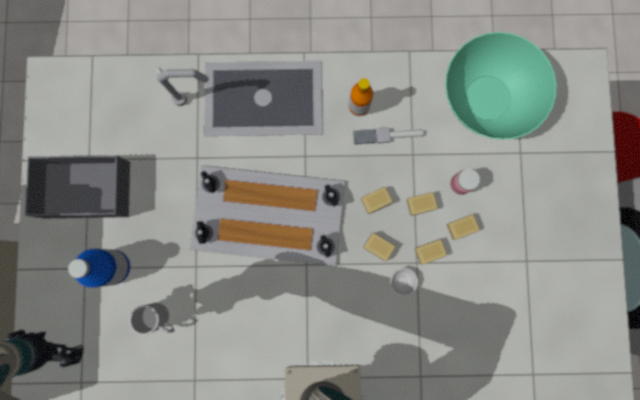

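View pics/scene0.png

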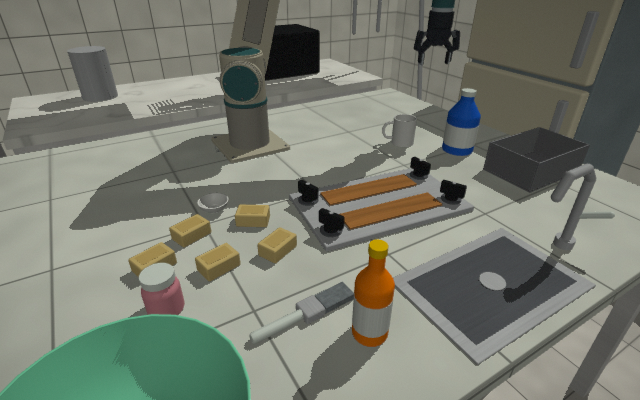

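View pics/wrist0.png

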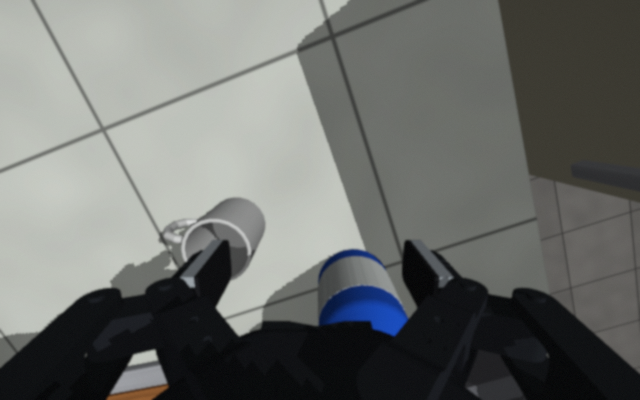

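Top view: rack centred near (270,215), black handles at (209,182), (331,195), (203,231) and (326,245). Five bars lie at (377,200), (424,204), (464,227), (379,246) and (432,251), with the jar at (465,181), dish at (404,280) and brush at (388,135).

```bash
cat > h.py <<'E'
import numpy as np, cv2
from plant import *
def ray(c,uv,z):
    V=np.array(c["view"]);R=V[:3,:3];o=-R.T@V[:3,3]
    uv=np.atleast_2d(uv).astype(float)
    d=(R.T@np.linalg.inv(c["K"])@np.c_[uv,np.ones(len(uv))].T).T
    return o+d*((z-o[2])/d[:,2])[:,None]
def proj(c,P):
    P=np.atleast_2d(P);X=c["view"][:3,:3]@P.T+c["view"][:3,3:4];u=c["K"]@X;return (u[:2]/u[2]).T
def comps(m,amin):
    n,l,s,ce=cv2.connectedComponentsWithStats(m.astype(np.uint8))
    return [(l==i) for i in range(1,n) if s[i,4]>=amin]
def rect(c,m,z):
    """subpixel: world-plane outline -> minAreaRect, centroid & moments axis"""
    cs,_=cv2.findContours(m.astype(np.uint8),cv2.RETR_EXTERNAL,cv2.CHAIN_APPROX_NONE)
    k=max(cs,key=len)[:,0,:]; P=ray(c,k,z)[:,:2].astype(np.float32)
    (cx,cy),(w,h),a=cv2.minAreaRect(P*1000)
    ys,xs=np.nonzero(m);Q=ray(c,np.c_[xs,ys],z)[:,:2];mu=Q.mean(0)
    w_,v=np.linalg.eigh(np.cov((Q-mu).T));ax=v[:,1];ang=np.arctan2(ax[1],ax[0])%np.pi
    return np.array([cx,cy])/1000,(w,h),a,mu,ang,np.sqrt(12*w_[::-1])*1000
E
python3 - <<'E'
from h import *
np.set_printoptions(precision=4,suppress=True)
c=read_camera("top");im=c["img"].astype(int);hsv=cv2.cvtColor(c["img"],cv2.COLOR_RGB2HSV)
for p in [(270,195),(377,196),(424,202),(464,226),(379,244),(432,249)]: print(p,hsv[p[1],p[0]])
H,S,V=[hsv[:,:,i] for i in range(3)]
print("cam",-c["view"][:3,:3].T@c["view"][:3,3])
wood=(H<20)&(S>140)&(V>80);wood[:, :200]=0;wood[:,340:]=0;wood[:165]=0
for m in comps(wood,200): print("strip",m.sum(),rect(c,m,.021))
bar=(H>12)&(H<30)&(S>60)&(V>120);bar[:,:345]=0;bar[:170]=0;bar[300:]=0;bar[:,490:]=0
for m in comps(bar,100): print("bar",m.sum(),rect(c,m,.034))
blk=(V<45);blk[:,:190]=0;blk[:,350:]=0;blk[:165]=0;blk[265:]=0
for m in comps(blk,40): print("blk",m.sum(),rect(c,m,.055))
big=cv2.resize(c["img"][155:295,180:500],None,fx=2.5,fy=2.5,interpolation=cv2.INTER_CUBIC);cv2.imwrite("pics/top1.png",big[:,:,::-1])
E
```

```text
(270, 195) [ 16 165 136]
(377, 196) [ 22 111 163]
(424, 202) [ 22 110 163]
(464, 226) [ 22 110 164]
(379, 244) [ 22 111 165]
(432, 249) [ 22 108 166]
cam [ 0.3881 -0.0155  1.386 ]
strip 1732 (array([0.5718, 0.1403]), (253.62969970703125, 54.78195571899414), 82.6910400390625, array([0.5721, 0.1404]), np.float64(1.4444328070907144), array([252.9698,  54.0727]))
strip 1776 (array([0.4633, 0.1543]), (253.45809936523438, 54.1904411315918), 82.74958038330078, array([0.4633, 0.1544]), np.float64(1.445121211453288), array([252.9017,  54.0418]))
bar 474 (array([ 0.5519, -0.1566]), (49.11875534057617, 75.0284652709961), 24.524887084960938, array([ 0.552 , -0.1567]), np.float64(2.0034313745026266), array([75.102 , 48.4366]))
bar 475 (array([ 0.5402, -0.2823]), (47.73512649536133, 77.45999145507812), 13.162188529968262, array([ 0.5402, -0.2822]), np.float64(1.8080688279641541), array([77.1332, 47.3249]))
bar 484 (array([ 0.4736, -0.3933]), (47.35451889038086, 78.14691925048828), 19.60344123840332, array([ 0.4737, -0.3934]), np.float64(1.9117359993008245), array([77.8359, 47.0265]))
bar 488 (arra
[... 371 characters left out ...]
 0.3023]), (55.284889221191406, 30.734703063964844), 44.490413665771484, array([0.6041, 0.2981]), np.float64(0.4320016364942387), array([50.0044, 25.9233]))
blk 99 (array([ 0.5642, -0.0302]), (48.8808708190918, 30.002321243286133), 50.134666442871094, array([ 0.5615, -0.0319]), np.float64(0.4052593295462512), array([49.7768, 25.5306]))
blk 138 (array([0.4682, 0.3147]), (51.752716064453125, 27.044666290283203), 0.6004277467727661, array([0.4683, 0.3155]), np.float64(0.13660443459331484), array([48.5606, 24.8421]))
blk 86 (array([ 0.4261, -0.0142]), (27.094026565551758, 46.52162170410156), 79.66564178466797, array([ 0.4267, -0.0159]), np.float64(0.22874051659727979), array([49.7196, 23.2806]))
```

View pics/top1.png

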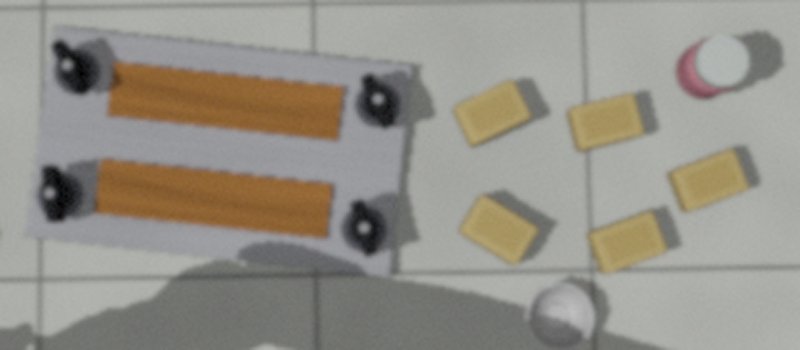

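```bash
cat >> h.py <<'E'
from scipy.spatial.transform import Rotation as Ro
def toolR(s):
    q=s["tool_rot"];return Ro.from_quat([q[1],q[2],q[3],q[0]])
def jaw(s):
    y=toolR(s).as_matrix()[:,1];return np.arctan2(y[1],y[0])
def go(p,yaw=None,mod=True):
    s=sense();R=toolR(s).as_matrix();d=R.T@(np.array(p)-s["position"])*100
    o="shift cm %s"%np.round(d,2)
    if yaw is not None:
        e=yaw-jaw(s); e=(e+np.pi/2)%np.pi-np.pi/2 if mod else (e+np.pi)%(2*np.pi)-np.pi
        o+=" turn z %.3f"%(-e)
    # levelling: rotation vec (tool) to make tool z point down
    z=R[:,2];lv=R.T@np.cross(z,[0,0,-1]);o+=" level %s"%np.round(lv,4)
    print(o,"| t %.1f pos %s jaw %.3f open %.4f F %s T %s q %s"%(s["t"],np.round(s["position"],4),jaw(s),s["opening"],np.round(s["ft_force"],1),np.round(s["torque"],2),np.round(s["q"],2)))
Y=-0.126; C=np.array([.5177,.1474])
def rk(x,y): return C+x*np.array([np.cos(Y),np.sin(Y)])+y*np.array([-np.sin(Y),np.cos(Y)])
E
python3 -c "
from h import *
for x in(.07,-.07):
  for y in (.17,-.17): print(x,y,rk(x,y))
go([*rk(.07,.17),.2],1.92)"
```

```text
0.07 0.17 [0.60850844 0.30725564]
0.07 -0.17 [ 0.56578171 -0.03004901]
-0.07 0.17 [0.46961829 0.32484901]
-0.07 -0.17 [ 0.42689156 -0.01245564]
shift cm [-46.59 -12.68   3.07] turn z -0.700 level [-0.0014 -0.0002 -0.    ] | t 0.2 pos [0.2146 0.5865 0.2306] jaw 1.220 open 0.0853 F [-1.   0.3 -0.5] T [-0.02  0.    0.02] q [ 1.12  0.28 -0.03  1.27  0.    1.47]
```

Call:
send_rows(
  plan=[
    [[-3.33,-0.9,0.2],[0,0,0],0.2],
    [[-3.33,-0.9,0.2],[0,0,0],0.2],
    [[-3.33,-0.9,0.2],[0,0,0],0.2],
    [[-3.33,-0.9,0.2],[0,0,0],0.2],
    [[-3.33,-0.9,0.2],[0,0,0],0.2],
    [[-3.33,-0.9,0.2],[0,0,0],0.2],
    [[-3.33,-0.9,0.2],[0,0,0],0.2],
    [[-3.33,-0.9,0.2],[0,0,0],0.2],
  ],
)

```text
t: 0.87
position: [0.4413, 0.4265, 0.215]
tool_rot: [-0.0, 0.174, 0.985, -0.0]
ft_force: [-0.1, -0.9, 0.7]
opening: 0.0516
```

Call:
send_rows(
  plan=[
    [[-3.33,-0.9,0.2],[0,0,0],0.2],
    [[-3.33,-0.9,0.2],[0,0,0],0.2],
    [[-3.33,-0.9,0.2],[0,0,0],0.2],
    [[-3.33,-0.9,0.2],[0,0,0],0.2],
    [[-3.33,-0.9,0.2],[0,0,0],0.2],
    [[-3.33,-0.9,0.2],[0,0,0],0.2],
  ],
)

```text
t: 1.37
position: [0.6104, 0.3071, 0.2029]
tool_rot: [-0.0, 0.175, 0.985, -0.0]
ft_force: [0.8, 1.3, 0.3]
opening: 0.051
```

Call:
send_rows(
  plan=[
    [[0,0,0],[0,0,-0.117],0.2],
    [[0,0,0],[0,0,-0.117],0.2],
    [[0,0,0],[0,0,-0.117],0.2],
    [[0,0,0],[0,0,-0.117],0.2],
    [[0,0,0],[0,0,-0.117],0.2],
    [[0,0,0],[0,0,-0.117],0.2],
    [[0,0,0],[0,0,0],0.2],
  ],
)

```text
t: 1.95
position: [0.6091, 0.3083, 0.2029]
tool_rot: [-0.0, -0.176, 0.984, -0.0]
ft_force: [0.7, 0.7, 0.9]
opening: 0.0512
```

```bash
cat > w.py <<'E'
from h import *
import sys
c=read_camera("wrist");cv2.imwrite(f"pics/{sys.argv[1]}.png",c["img"][:,:,::-1])
np.save("w.npy",c,allow_pickle=True)
x,y=float(sys.argv[2]),float(sys.argv[3])
go([*rk(x,y),.2],1.92); print("expect px",proj(c,[*rk(x,y),.062]))
E
python3 w.py w1 .07 .17
```

```text
shift cm [ 0.09 -0.08  0.3 ] turn z -0.000 level [-0.     -0.0006  0.    ] | t 2.0 pos [0.6091 0.3083 0.203 ] jaw 1.920 open 0.0514 F [-1.  -0.6 -0.6] T [0.02 0.01 0.03] q [0.37 0.39 0.07 1.25 0.   0.03]
expect px [[314.82555551 185.50469831]]
```

View pics/w1.png

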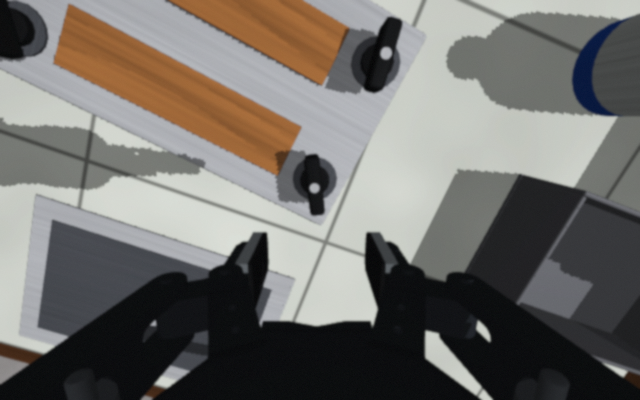

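Wrist view: bolt (+,+) sits at (315,184), right where predicted, its handle running almost along tool x. Bolt (-,+) is at (383,55), tilted. I'll get both angles.

```bash
cat > ang.py <<'E'
from h import *
import sys
c=np.load("w.npy",allow_pickle=True).item();V=c["img"].max(2)
def ang(x,y):
    P=[*rk(x,y),.062];u=proj(c,P)[0].astype(int)
    m=np.zeros(V.shape,bool);r=42
    sl=np.s_[max(0,u[1]-r):u[1]+r,max(0,u[0]-r):u[0]+r];m[sl]=V[sl]<30
    m=max(comps(m,20),key=lambda k:k.sum())
    k=rect(c,m,.062); print((x,y),m.sum(),"rect",k[0],k[1],"mom",k[3],"ang %.3f"%k[4],k[5],"expected",P[:2])
for a in sys.argv[1:]: ang(*map(float,a.split(",")))
E
python3 ang.py .07,.17 -.07,.17
```

```text
(0.07, 0.17) 845 rect [0.60872351 0.30591287] (59.071937561035156, 27.26705551147461) mom [0.605382   0.30460418] ang 0.461 [54.79147646 21.80989435] expected [np.float64(0.6085084424027092), np.float64(0.3072556435925672)]
(-0.07, 0.17) 1238 rect [0.47516727 0.31884283] (61.08073043823242, 27.93739128112793) mom [0.47513245 0.31920716] ang 3.130 [58.25219446 20.81113319] expected [np.float64(0.4696182929041989), np.float64(0.3248490051895293)]
```

Call:
send_rows(
  plan=[
    [[0.09,-0.08,0],[0,0,-0.08],0.2],
    [[0,0,3.4],[0,0,0],0.2],
    [[0,0,3.4],[0,0,0],0.2],
    [[0,0,3.4],[0,0,0],0.2],
    [[0,0,3.4],[0,0,0],0.2],
    [[0,0,3.4],[0,0,0],0.2],
    [[0,0,0],[0,0,0],0.2],
  ],
)

```text
t: 2.58
position: [0.6023, 0.3048, 0.0252]
tool_rot: [-0.007, -0.213, 0.977, -0.001]
ft_force: [-1.8, -0.8, -0.9]
opening: 0.0512
```

Call:
send_rows(
  newtons=60,
  plan=[
    [[0,0,0],[0,0,0],-1],
    [[0,0,0],[0,0,0],-1],
    [[0,0,0],[0,0,0],-1],
    [[0,0,0],[0,0,0],-1],
    [[0,0,0],[0,0,0],-1],
    [[0,0,0],[0,0,0],-1],
  ],
)

```text
t: 3.08
position: [0.6115, 0.3072, 0.0366]
tool_rot: [0.003, -0.213, 0.977, -0.001]
ft_force: [1.3, -4.5, 5.7]
opening: 0.0149
```

```bash
python3 -c "
from h import *
go([*rk(.07,.17),.032],1.445-np.pi/2,False)"
```

```text
shift cm [0.27 0.13 0.46] turn z 2.127 level [-0.0023  0.0054 -0.    ] | t 3.1 pos [0.6115 0.3072 0.0366] jaw 2.001 open 0.0149 F [ 1.3 -4.5  5.7] T [-0.82 -0.19 -0.07] q [ 0.37  0.52 -0.1   0.94 -0.   -0.06]
```

Call:
send_rows(
  plan=[
    [[0.1,0,0.2],[0,0,0.1],-1],
    [[0,0,0],[0,0,0.11],-1],
    [[0,0,0],[0,0,0.11],-1],
    [[0,0,0],[0,0,0.11],-1],
    [[0,0,0],[0,0,0.11],-1],
    [[0,0,0],[0,0,0.11],-1],
    [[0,0,0],[0,0,0.11],-1],
    [[0,0,0],[0,0,0.11],-1],
  ],
)

```text
t: 3.75
position: [0.6116, 0.3058, 0.0365]
tool_rot: [0.004, 0.221, 0.975, -0.0]
ft_force: [-0.3, -8.8, 15.4]
opening: 0.0147
```

```bash
python3 -c "
from h import *
go([*rk(.07,.17),.032],1.445-np.pi/2,False)"
```

```text
shift cm [ 0.34 -0.    0.45] turn z 1.251 level [0.0014 0.0083 0.    ] | t 3.8 pos [0.6116 0.3058 0.0365] jaw 1.125 open 0.0147 F [-0.3 -8.8 15.4] T [-1.72  0.11  0.12] q [ 0.37  0.52 -0.11  0.94 -0.01  0.82]
```

Call:
send_rows(
  plan=[
    [[0,0,-0.5],[0,0,0.11],-1],
    [[0,0,0],[0,0,0.11],-1],
    [[0,0,0],[0,0,0.11],-1],
    [[0,0,0],[0,0,0.11],-1],
    [[0,0,0],[0,0,0.11],-1],
    [[0,0,0],[0,0,0.11],-1],
    [[0,0,0],[0,0,0.11],-1],
    [[0,0,0],[0,0,0.11],-1],
  ],
)

```text
t: 4.42
position: [0.6104, 0.3048, 0.0367]
tool_rot: [0.003, 0.615, 0.788, -0.0]
ft_force: [6.0, -6.2, -4.6]
opening: 0.0151
```

Call:
send_rows(
  plan=[
    [[0,0,0],[0,0,0.11],-1],
    [[0,0,0],[0,0,0.11],-1],
    [[0,0,0],[0,0,0.1],-1],
    [[0,0,0],[0,0,0.05],-1],
    [[0,0,0],[0,0,0],-1],
  ],
)

```text
t: 4.83
position: [0.6098, 0.3047, 0.0367]
tool_rot: [0.003, 0.749, 0.663, 0.0]
ft_force: [3.5, -6.6, -3.3]
opening: 0.015
```

```bash
python3 -c "
from h import *
go([*rk(.07,.17),.032],1.445-np.pi/2,False)"
```

```text
shift cm [ 0.24 -0.16  0.46] turn z 0.004 level [0.0045 0.004  0.    ] | t 4.8 pos [0.6098 0.3047 0.0367] jaw -0.122 open 0.0150 F [ 3.5 -6.6 -3.3] T [-1.49 -0.98 -0.07] q [ 0.37  0.52 -0.11  0.94 -0.01  2.06]
```

Call:
send_rows(
  plan=[
    [[0,0,0],[0,0,0.05],-1],
    [[0,0,0],[0,0,0.05],-1],
    [[0,0,0],[0,0,0],-1],
  ],
)

```text
t: 5.08
position: [0.6098, 0.3047, 0.0368]
tool_rot: [0.004, 0.778, 0.628, 0.0]
ft_force: [5.6, -6.7, -3.9]
opening: 0.0147
```

```bash
python3 -c "
from h import *
go([*rk(.07,.17),.032],1.445-np.pi/2,False)"
```

```text
shift cm [ 0.22 -0.18  0.48] turn z -0.087 level [0.0055 0.0044 0.    ] | t 5.1 pos [0.6098 0.3047 0.0368] jaw -0.213 open 0.0147 F [ 5.6 -6.7 -3.9] T [-1.71 -1.06  2.36] q [ 0.37  0.52 -0.11  0.94 -0.01  2.16]
```

Call:
send_rows(
  plan=[
    [[0,0,0],[0,0,0],0.2],
    [[0,0,0],[0,0,0],0.2],
    [[0,0,0],[0,0,0],0.2],
    [[0,0,0],[0,0,0],0.2],
    [[0,0,-3],[0,0,0],0.2],
    [[0,0,-3.5],[0,0,0],0.2],
    [[0,0,-3.5],[0,0,-0.1],0.2],
    [[0,0,-3.5],[0,0,-0.12],0.2],
  ],
)

```text
t: 5.75
position: [0.6071, 0.3072, 0.1727]
tool_rot: [-0.0, 0.705, 0.71, -0.0]
ft_force: [0.3, -0.2, 0.3]
opening: 0.0511
```

Call:
send_rows(
  plan=[
    [[0,0,0],[0,0,-0.12],0.2],
    [[0,0,0],[0,0,-0.12],0.2],
    [[0,0,0],[0,0,-0.12],0.2],
    [[0,0,0],[0,0,-0.12],0.2],
    [[0,0,0],[0,0,-0.12],0.2],
    [[0,0,0],[0,0,-0.12],0.2],
    [[0,0,0],[0,0,-0.12],0.2],
    [[0,0,0],[0,0,-0.12],0.2],
  ],
)

```text
t: 6.42
position: [0.6075, 0.3074, 0.1716]
tool_rot: [-0.0, 0.297, 0.955, 0.0]
ft_force: [0.5, 0.5, 0.5]
opening: 0.0515
```

Call:
send_rows(
  plan=[
    [[0,0,0],[0,0,-0.12],0.2],
    [[0,0,0],[0,0,-0.12],0.2],
    [[0,0,0],[0,0,-0.12],0.2],
    [[0,0,0],[0,0,-0.12],0.2],
    [[0,0,0],[0,0,-0.12],0.2],
    [[0,0,0],[0,0,0],0.2],
  ],
)

```text
t: 6.92
position: [0.6075, 0.3073, 0.1715]
tool_rot: [-0.0, 0.003, 1.0, 0.0]
ft_force: [-0.5, -0.9, -0.3]
opening: 0.0513
```

```bash
python3 w.py w2 -.07 .17; python3 ang.py -.07,.17 .07,.17
```

```text
shift cm [13.82  1.61 -2.84] turn z -0.360 level [ 0.0005 -0.      0.    ] | t 7.0 pos [0.6076 0.3073 0.1715] jaw 1.560 open 0.0512 F [0.9 0.3 0.9] T [-0.04 -0.01  0.02] q [0.37 0.41 0.03 1.19 0.   0.38]
expect px [[336.12431899  23.61616733]]
(-0.07, 0.17) 1408 rect [0.47607248 0.32178479] (27.068124771118164, 45.26336669921875) mom [0.47816339 0.32190737] ang 0.082 [44.3589136  23.10452912] expected [np.float64(0.4696182929041989), np.float64(0.3248490051895293)]
(0.07, 0.17) 1316 rect [0.60223834 0.30746838] (57.7652702331543, 28.89253044128418) mom [0.60386851 0.30678758] ang 1.449 [54.73522585 24.56500597] expected [np.float64(0.6085084424027092), np.float64(0.3072556435925672)]
```

View pics/w2.png

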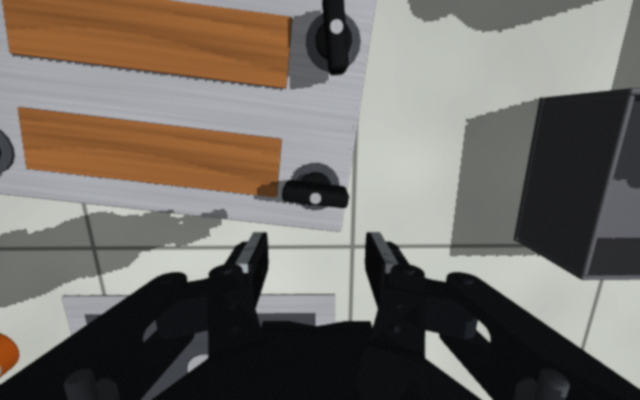

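Bolt (+,+) handle at (316,194) now lies parallel to the strips (1.449 rad against 1.445). Next is bolt (-,+), partly visible at (335,30).

Call:
send_rows(
  plan=[
    [[3.4,0.4,-0.7],[0,0,0],0.2],
    [[3.4,0.4,-0.7],[0,0,0],0.2],
    [[3.5,0.4,-0.7],[0,0,0],0.2],
    [[3.5,0.4,-0.7],[0,0,0],0.2],
    [[0,0,0],[0,0,0],0.2],
  ],
)

```text
t: 7.38
position: [0.4639, 0.3245, 0.2004]
tool_rot: [-0.002, 0.004, 1.0, 0.0]
ft_force: [-0.6, -0.1, -0.2]
opening: 0.0509
```

```bash
python3 w.py w3 -.07 .17; python3 ang.py -.07,.17
```

```text
shift cm [-0.25  0.03  0.03] turn z -0.358 level [ 0.0005 -0.0002  0.    ] | t 7.4 pos [0.4671 0.3246 0.2003] jaw 1.562 open 0.0507 F [1.8 0.2 0.7] T [ 0.08 -0.06  0.  ] q [ 0.49  0.2  -0.2   1.18  0.    0.5 ]
expect px [[315.66917255 193.19983331]]
(-0.07, 0.17) 827 rect [0.46861395 0.3241546 ] (26.219881057739258, 59.31169128417969) mom [0.46529233 0.32402571] ang 0.098 [55.50839452 21.53407746] expected [np.float64(0.4696182929041989), np.float64(0.3248490051895293)]
```

View pics/w3.png

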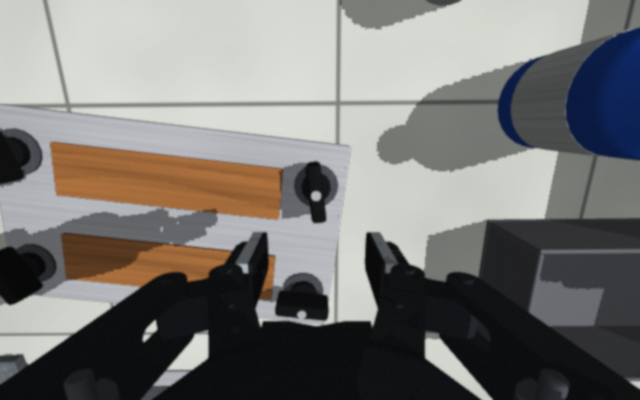

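Bolt (-,+) is at (316,192), handle at about 0.10 rad.

Call:
send_rows(
  plan=[
    [[-0.2,0,0],[0,0,-0.1],0.2],
    [[0,0,3.25],[0,0,0],0.2],
    [[0,0,3.25],[0,0,0],0.2],
    [[0,0,3.25],[0,0,0],0.2],
    [[0,0,3.25],[0,0,0],0.2],
    [[0,0,3.25],[0,0,0],0.2],
    [[0,0,0],[0,0,0],0.2],
  ],
)

```text
t: 8.02
position: [0.4676, 0.3212, 0.0303]
tool_rot: [-0.005, -0.044, 0.999, -0.003]
ft_force: [-0.8, -0.9, -0.7]
opening: 0.051
```

Call:
send_rows(
  plan=[
    [[0,0,0],[0,0,0],-1],
    [[0,0,0],[0,0,0],-1],
    [[0,0,0],[0,0,0],-1],
    [[0,0,0],[0,0,0],-1],
    [[0,0,0],[0,0,0],-1],
    [[0,0,0],[0,0,0],-1],
  ],
)

```text
t: 8.52
position: [0.4745, 0.3243, 0.0395]
tool_rot: [0.003, -0.045, 0.999, 0.0]
ft_force: [1.6, -4.2, 7.6]
opening: 0.0149
```

```bash
python3 -c "
from h import *
go([*rk(-.07,.17),.037],1.445-np.pi/2,False)"
```

```text
shift cm [0.48 0.09 0.25] turn z 1.787 level [-0.0001  0.0054  0.    ] | t 8.5 pos [0.4745 0.3243 0.0395] jaw 1.661 open 0.0149 F [ 1.6 -4.2  7.6] T [-0.8  -0.21 -0.06] q [ 0.49  0.35 -0.36  0.85 -0.    0.4 ]
```

Call:
send_rows(
  plan=[
    [[0,0,0],[0,0,0.11],-1],
    [[0,0,0],[0,0,0.11],-1],
    [[0,0,0],[0,0,0.11],-1],
    [[0,0,0],[0,0,0.11],-1],
    [[0,0,0],[0,0,0.11],-1],
    [[0,0,0],[0,0,0.11],-1],
    [[0,0,0],[0,0,0.11],-1],
    [[0,0,0],[0,0,0.11],-1],
  ],
)

```text
t: 9.18
position: [0.4736, 0.3217, 0.0394]
tool_rot: [0.003, 0.387, 0.922, -0.002]
ft_force: [-0.7, -10.9, 11.0]
opening: 0.0147
```

Call:
send_rows(
  plan=[
    [[0,0,0],[0,0,0.11],-1],
    [[0,0,0],[0,0,0.11],-1],
    [[0,0,0],[0,0,0.11],-1],
    [[0,0,0],[0,0,0.11],-1],
    [[0,0,0],[0,0,0.11],-1],
    [[0,0,0],[0,0,0.11],-1],
    [[0,0,0],[0,0,0.11],-1],
    [[0,0,0],[0,0,0.11],-1],
  ],
)

```text
t: 9.85
position: [0.471, 0.3206, 0.0394]
tool_rot: [0.003, 0.743, 0.669, -0.003]
ft_force: [-6.8, -12.2, 19.1]
opening: 0.0149
```

Call:
send_rows(
  plan=[
    [[0,0,0],[0,0,0.06],-1],
    [[0,0,0],[0,0,0.05],-1],
    [[0,0,0],[0,0,0],-1],
  ],
)

```text
t: 10.1
position: [0.4708, 0.3207, 0.0395]
tool_rot: [0.003, 0.775, 0.632, -0.003]
ft_force: [-5.1, -12.4, 19.3]
opening: 0.0147
```

```bash
python3 -c "
from h import *
go([*rk(-.07,.17),.037],1.445-np.pi/2,False)"
```

```text
shift cm [ 0.39 -0.2   0.24] turn z -0.077 level [ 0.0012  0.0084 -0.    ] | t 10.1 pos [0.4708 0.3207 0.0395] jaw -0.203 open 0.0147 F [ -5.1 -12.4  19.3] T [-2.9   1.15  2.13] q [ 0.49  0.35 -0.37  0.86 -0.01  2.26]
```

Call:
send_rows(
  plan=[
    [[0,0,0],[0,0,0],0.2],
    [[0,0,0],[0,0,0],0.2],
    [[0,0,0],[0,0,0],0.2],
    [[0,0,0],[0,0,0],0.2],
    [[0,0,-3],[0,0,0],0.2],
    [[0,0,-3.5],[0,0,0],0.2],
    [[0,0,-3.5],[0,0,-0.12],0.2],
    [[0,0,-3.5],[0,0,-0.12],0.2],
  ],
)

```text
t: 10.77
position: [0.4716, 0.3243, 0.1728]
tool_rot: [-0.0, 0.694, 0.72, -0.0]
ft_force: [0.5, 1.0, 0.3]
opening: 0.0509
```

Call:
send_rows(
  plan=[
    [[0,0,-1],[0,0,-0.12],0.2],
    [[0,0,-1],[0,0,-0.12],0.2],
    [[0,0,-1],[0,0,-0.12],0.2],
    [[0,0,0],[0,0,-0.12],0.2],
    [[0,0,0],[0,0,-0.12],0.2],
    [[0,0,0],[0,0,-0.12],0.2],
    [[0,0,0],[0,0,-0.12],0.2],
    [[0,0,0],[0,0,-0.12],0.2],
  ],
)

```text
t: 11.43
position: [0.472, 0.3245, 0.2016]
tool_rot: [-0.0, 0.282, 0.959, 0.0]
ft_force: [-0.8, -0.2, 0.3]
opening: 0.0512
```

Call:
send_rows(
  plan=[
    [[0,0,0],[0,0,-0.12],0.2],
    [[0,0,0],[0,0,-0.12],0.2],
    [[0,0,0],[0,0,-0.12],0.2],
    [[0,0,0],[0,0,-0.12],0.2],
    [[0,0,0],[0,0,-0.12],0.2],
    [[0,0,0],[0,0,-0.12],0.2],
    [[0,0,0],[0,0,-0.1],0.2],
    [[0,0,0],[0,0,0],0.2],
  ],
)

```text
t: 12.1
position: [0.472, 0.3245, 0.2016]
tool_rot: [-0.0, -0.121, 0.993, 0.0]
ft_force: [0.5, 0.9, 0.3]
opening: 0.0514
```

```bash
python3 -c "
from h import *
go([*rk(-.07,-.17),.2],1.445-np.pi/2,False)"
```

```text
shift cm [ 12.48 -31.62   0.15] turn z 1.940 level [ 0.0005 -0.0001  0.    ] | t 12.1 pos [0.472  0.3245 0.2016] jaw 1.814 open 0.0514 F [0.5 0.9 0.3] T [0.03 0.01 0.  ] q [ 0.49  0.2  -0.19  1.18  0.    0.25]
```

Nine rows of (1.39, −3.51).

Call:
send_rows(
  plan=[
    [[1.39,-3.51,0],[0,0,0],0.2],
    [[1.39,-3.51,0],[0,0,0],0.2],
    [[1.39,-3.51,0],[0,0,0],0.2],
    [[1.39,-3.51,0],[0,0,0],0.2],
    [[1.39,-3.51,0],[0,0,0],0.2],
    [[1.39,-3.51,0],[0,0,0],0.2],
    [[1.39,-3.51,0],[0,0,0],0.2],
    [[1.39,-3.51,0],[0,0,0],0.2],
  ],
)

```text
t: 12.77
position: [0.4307, 0.0235, 0.202]
tool_rot: [0.0, -0.119, 0.993, 0.0]
ft_force: [0.7, 0.4, -0.6]
opening: 0.0514
```

Call:
send_rows(
  plan=[
    [[1.36,-3.54,0],[0,0,0],0.2],
    [[0,0,0],[0,0,0],0.2],
    [[0,0,0],[0,0,0],0.2],
  ],
)

```text
t: 13.02
position: [0.4263, -0.0144, 0.2019]
tool_rot: [0.0, -0.117, 0.993, 0.0]
ft_force: [-0.9, 0.9, -0.5]
opening: 0.0514
```

```bash
python3 w.py w4 -.07 -.17; python3 ang.py -.07,-.17
```

```text
shift cm [-0.07  0.07  0.19] turn z -0.112 level [0.0006 0.0005 0.    ] | t 13.1 pos [ 0.4264 -0.0133  0.2019] jaw 1.808 open 0.0516 F [-0.8 -1.  -0.2] T [-0.04  0.01 -0.04] q [-0.18 -0.06 -0.47  1.16  0.   -0.42]
expect px [[317.19268997 187.48695278]]
(-0.07, -0.17) 904 rect [ 0.42664673 -0.01496865] (60.17799758911133, 28.090740203857422) mom [ 0.42347959 -0.01488854] ang 0.263 [55.12859787 22.45065992] expected [np.float64(0.4268915575972909), np.float64(-0.012455643592567178)]
```

View pics/w4.png

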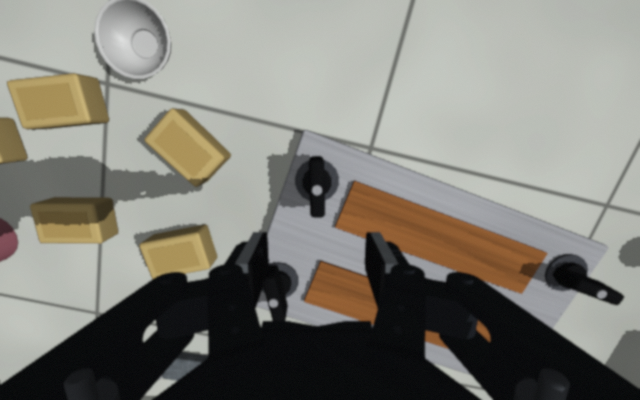

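Bolt (-,-) is at (317,187), handle aligned with the jaws. The strip's far-end bolt at (570,275) is parallel to the strip.

Call:
send_rows(
  plan=[
    [[0,0,3.2],[0,0,-0.02],0.2],
    [[0,0,3.2],[0,0,0],0.2],
    [[0,0,3.2],[0,0,0],0.2],
    [[0,0,3.2],[0,0,0],0.2],
    [[0,0,3.2],[0,0,0],0.2],
    [[0,0,0],[0,0,0],0.2],
    [[0,0,0],[0,0,0],0.2],
    [[0,0,0],[0,0,0],0.2],
  ],
)

```text
t: 13.73
position: [0.4276, -0.012, 0.043]
tool_rot: [0.001, -0.131, 0.991, -0.0]
ft_force: [0.8, -0.4, -0.2]
opening: 0.0514
```

Call:
send_rows(
  plan=[
    [[0,0,0],[0,0,0],-1],
    [[0,0,0],[0,0,0],-1],
    [[0,0,0],[0,0,0],-1],
    [[0,0,0],[0,0,0],-1],
    [[0,0,0],[0,0,0],-1],
    [[0,0,0],[0,0,0],-1],
  ],
)

```text
t: 14.23
position: [0.4283, -0.0135, 0.0438]
tool_rot: [0.002, -0.13, 0.992, -0.001]
ft_force: [-1.4, -1.4, 5.8]
opening: 0.0149
```

```bash
python3 -c "
from h import *
go([*rk(-.07,-.17),.037],1.445-np.pi/2,False)"
```

```text
shift cm [0.11 0.14 0.68] turn z 1.957 level [-0.0024  0.0034 -0.    ] | t 14.2 pos [ 0.4283 -0.0135  0.0438] jaw 1.831 open 0.0149 F [-1.4 -1.4  5.8] T [-0.1   0.2  -0.06] q [-0.18  0.12 -0.67  0.78 -0.   -0.44]
```

Call:
send_rows(
  plan=[
    [[0,0,0],[0,0,0.115],-1],
    [[0,0,0],[0,0,0.115],-1],
    [[0,0,0],[0,0,0.115],-1],
    [[0,0,0],[0,0,0.115],-1],
    [[0,0,0],[0,0,0.115],-1],
    [[0,0,0],[0,0,0.115],-1],
    [[0,0,0],[0,0,0.115],-1],
    [[0,0,0],[0,0,0.115],-1],
  ],
)

```text
t: 14.9
position: [0.4283, -0.0133, 0.0438]
tool_rot: [0.002, 0.326, 0.945, 0.0]
ft_force: [0.7, -0.5, 6.3]
opening: 0.0149
```

Call:
send_rows(
  plan=[
    [[0,0,0],[0,0,0.115],-1],
    [[0,0,0],[0,0,0.115],-1],
    [[0,0,0],[0,0,0.115],-1],
    [[0,0,0],[0,0,0.115],-1],
    [[0,0,0],[0,0,0.115],-1],
    [[0,0,0],[0,0,0.115],-1],
    [[0,0,0],[0,0,0.115],-1],
    [[0,0,0],[0,0,0.115],-1],
  ],
)

```text
t: 15.57
position: [0.4286, -0.0132, 0.0438]
tool_rot: [0.002, 0.712, 0.702, 0.001]
ft_force: [0.3, 0.7, 5.2]
opening: 0.0148
```

Call:
send_rows(
  plan=[
    [[0,0,0],[0,0,0.1],-1],
    [[0,0,0],[0,0,0.05],-1],
    [[0,0,0],[0,0,0.05],-1],
    [[0,0,0],[0,0,0],-1],
  ],
)

```text
t: 15.9
position: [0.4287, -0.0125, 0.0439]
tool_rot: [0.001, 0.776, 0.631, 0.002]
ft_force: [-0.5, 0.9, 6.3]
opening: 0.0151
```

```bash
python3 -c "
from h import *
go([*rk(-.07,-.17),.037],1.445-np.pi/2,False)"
```

```text
shift cm [-0.03 -0.18  0.69] turn z -0.080 level [ 0.0045 -0.0018  0.    ] | t 15.9 pos [ 0.4287 -0.0125  0.0439] jaw -0.205 open 0.0151 F [-0.5  0.9  6.3] T [0.38 0.01 1.11] q [-0.18  0.12 -0.67  0.78  0.    1.59]
```

Call:
send_rows(
  plan=[
    [[0,0,0],[0,0,0.04],-1],
    [[0,0,0],[0,0,0],-1],
  ],
)

```text
t: 16.07
position: [0.4287, -0.0125, 0.0439]
tool_rot: [0.001, 0.787, 0.616, 0.002]
ft_force: [-0.5, 1.8, 6.3]
opening: 0.0148
```

Call:
send_rows(
  plan=[
    [[0,0,0],[0,0,0],0.2],
    [[0,0,0],[0,0,0],0.2],
    [[0,0,0],[0,0,0],0.2],
    [[0,0,0],[0,0,0],0.2],
    [[0,0,-3],[0,0,0],0.2],
    [[0,0,-3.5],[0,0,0],0.2],
    [[0,0,-3.5],[0,0,-0.12],0.2],
    [[0,0,-3.5],[0,0,-0.12],0.2],
  ],
)

```text
t: 16.73
position: [0.4254, -0.0127, 0.1779]
tool_rot: [-0.001, 0.708, 0.706, -0.001]
ft_force: [0.7, 0.3, -0.6]
opening: 0.0513
```

Call:
send_rows(
  plan=[
    [[0,0,-1],[0,0,-0.12],0.2],
    [[0,0,-1],[0,0,-0.12],0.2],
    [[0,0,0],[0,0,-0.12],0.2],
    [[0,0,0],[0,0,-0.12],0.2],
    [[0,0,0],[0,0,-0.12],0.2],
    [[0,0,0],[0,0,-0.12],0.2],
    [[0,0,0],[0,0,-0.12],0.2],
    [[0,0,0],[0,0,-0.12],0.2],
  ],
)

```text
t: 17.4
position: [0.4259, -0.0128, 0.1965]
tool_rot: [-0.0, 0.302, 0.953, -0.0]
ft_force: [-1.0, -0.4, 0.3]
opening: 0.0516
```

Call:
send_rows(
  plan=[
    [[0,0,0],[0,0,-0.12],0.2],
    [[0,0,0],[0,0,-0.12],0.2],
    [[0,0,0],[0,0,-0.12],0.2],
    [[0,0,0],[0,0,-0.12],0.2],
    [[0,0,0],[0,0,-0.12],0.2],
    [[0,0,0],[0,0,-0.12],0.2],
    [[0,0,0],[0,0,-0.12],0.2],
    [[0,0,0],[0,0,0],0.2],
  ],
)

```text
t: 18.07
position: [0.4259, -0.0128, 0.1965]
tool_rot: [-0.0, -0.111, 0.994, 0.0]
ft_force: [0.3, 0.3, -0.2]
opening: 0.0513
```

```bash
sed -i 's/C=np.array(\[.5177,.1474\])/C=np.array([.5194,.1472])/' h.py; python3 -c "
from h import *
go([*rk(.07,-.17),.2],1.445-np.pi/2,False)"
```

```text
shift cm [-13.43  -4.82  -0.36] turn z 1.919 level [ 0.0002 -0.0008  0.    ] | t 18.1 pos [ 0.4259 -0.0128  0.1965] jaw 1.793 open 0.0513 F [ 0.3  0.3 -0.2] T [ 0.01 -0.03 -0.  ] q [-0.18 -0.06 -0.48  1.15 -0.   -0.4 ]
```

Call:
send_rows(
  plan=[
    [[-3.36,-1.2,0],[0,0,0],0.2],
    [[-3.36,-1.2,0],[0,0,0],0.2],
    [[-3.36,-1.2,0],[0,0,0],0.2],
    [[-3.36,-1.2,0],[0,0,0],0.2],
    [[0,0,0],[0,0,0],0.2],
    [[0,0,0],[0,0,0],0.2],
    [[0,0,0],[0,0,0],0.2],
  ],
)

```text
t: 18.65
position: [0.5669, -0.03, 0.1961]
tool_rot: [-0.001, -0.109, 0.994, 0.0]
ft_force: [-0.3, -0.2, -0.1]
opening: 0.0514
```

```bash
python3 w.py w5 .07 -.17; python3 ang.py .07,-.17 -.07,-.17
```

```text
shift cm [-0.09 -0.06 -0.37] turn z -0.130 level [ 0.0008 -0.002   0.    ] | t 18.7 pos [ 0.5665 -0.0299  0.1963] jaw 1.790 open 0.0509 F [ 1.2  0.1 -0.1] T [-0.06  0.03 -0.03] q [-0.17  0.2  -0.2   1.17 -0.   -0.39]
expect px [[314.95469337 188.67602515]]
(0.07, -0.17) 934 rect [ 0.56579486 -0.03156453] (58.80315399169922, 27.627954483032227) mom [ 0.56255281 -0.03182984] ang 0.416 [55.1219892  22.31538491] expected [np.float64(0.5674817070958011), np.float64(-0.030249005189529304)]
(-0.07, -0.17) 1712 rect [ 0.4385437 -0.0141715] (58.49799728393555, 30.441097259521484) mom [ 0.43612039 -0.01518913] ang 1.471 [55.31775175 25.79993263] expected [np.float64(0.42859155759729084), np.float64(-0.012655643592567184)]
```

View pics/w5.png

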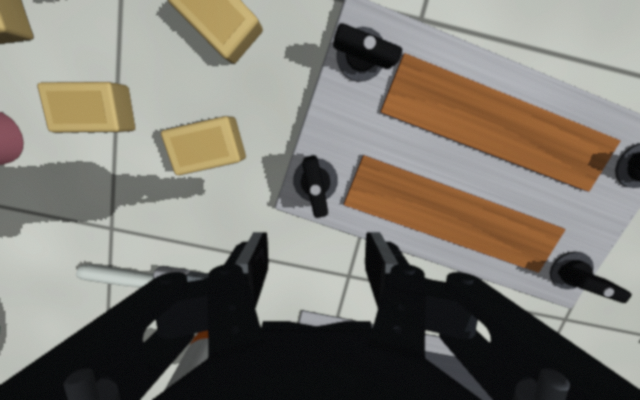

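Bolt (-,-) at (367,47) is parallel to the strip. Bolt (+,-) at (315,187) sits at about 0.40 rad.

Call:
send_rows(
  plan=[
    [[0,0,3.1],[0,0,-0.09],0.2],
    [[0,0,3.1],[0,0,-0.08],0.2],
    [[0,0,3.1],[0,0,0],0.2],
    [[0,0,3.1],[0,0,0],0.2],
    [[0,0,3.1],[0,0,0],0.2],
    [[0,0,0],[0,0,0],0.2],
    [[0,0,0],[0,0,0],0.2],
    [[0,0,0],[0,0,0],0.2],
  ],
)

```text
t: 19.37
position: [0.5684, -0.0302, 0.0436]
tool_rot: [0.001, -0.194, 0.981, -0.0]
ft_force: [-0.5, -0.5, 0.5]
opening: 0.0511
```

Call:
send_rows(
  plan=[
    [[0,0,0],[0,0,0],-1],
    [[0,0,0],[0,0,0],-1],
    [[0,0,0],[0,0,0],-1],
    [[0,0,0],[0,0,0],-1],
    [[0,0,0],[0,0,0],-1],
    [[0,0,0],[0,0,0],-1],
  ],
)

```text
t: 19.87
position: [0.5696, -0.0301, 0.0441]
tool_rot: [0.002, -0.194, 0.981, -0.0]
ft_force: [-1.4, 0.8, 7.2]
opening: 0.0149
```

```bash
python3 -c "
from h import *
go([*rk(.07,-.17),.041],1.445-np.pi/2,False)"
```

```text
shift cm [0.2  0.07 0.31] turn z 2.088 level [-0.0013  0.0031  0.    ] | t 19.9 pos [ 0.5696 -0.0301  0.0441] jaw 1.962 open 0.0149 F [-1.4  0.8  7.2] T [ 0.2   0.34 -0.03] q [-0.17  0.34 -0.37  0.86  0.   -0.56]
```

Turning by 2.20 in total.

Call:
send_rows(
  plan=[
    [[0,0,0],[0,0,0.115],-1],
    [[0,0,0],[0,0,0.115],-1],
    [[0,0,0],[0,0,0.115],-1],
    [[0,0,0],[0,0,0.115],-1],
    [[0,0,0],[0,0,0.115],-1],
    [[0,0,0],[0,0,0.115],-1],
    [[0,0,0],[0,0,0.115],-1],
    [[0,0,0],[0,0,0.115],-1],
  ],
)

```text
t: 20.53
position: [0.5695, -0.032, 0.0441]
tool_rot: [0.002, 0.264, 0.964, -0.002]
ft_force: [-2.1, -4.6, 6.8]
opening: 0.0149
```

Call:
send_rows(
  plan=[
    [[0,0,0],[0,0,0.115],-1],
    [[0,0,0],[0,0,0.115],-1],
    [[0,0,0],[0,0,0.115],-1],
    [[0,0,0],[0,0,0.115],-1],
    [[0,0,0],[0,0,0.115],-1],
    [[0,0,0],[0,0,0.115],-1],
    [[0,0,0],[0,0,0.115],-1],
    [[0,0,0],[0,0,0.115],-1],
  ],
)

```text
t: 21.2
position: [0.5678, -0.0331, 0.0441]
tool_rot: [0.002, 0.665, 0.747, -0.003]
ft_force: [-6.0, -6.3, 10.2]
opening: 0.0147
```

Call:
send_rows(
  plan=[
    [[0,0,0],[0,0,0.1],-1],
    [[0,0,0],[0,0,0.1],-1],
    [[0,0,0],[0,0,0.06],-1],
    [[0,0,0],[0,0,0.06],-1],
    [[0,0,0],[0,0,0.04],-1],
    [[0,0,0],[0,0,0],-1],
  ],
)

```text
t: 21.7
position: [0.5673, -0.0331, 0.0442]
tool_rot: [0.003, 0.784, 0.62, -0.003]
ft_force: [-6.5, -8.2, 11.6]
opening: 0.0151
```

```bash
python3 -c "
from h import *
go([*rk(.07,-.17),.041],1.445-np.pi/2,False)"
```

```text
shift cm [ 0.29 -0.04  0.32] turn z -0.107 level [0.0003 0.0085 0.    ] | t 21.7 pos [ 0.5673 -0.0331  0.0442] jaw -0.233 open 0.0151 F [-6.5 -8.2 11.6] T [-1.68  1.52  2.35] q [-0.17  0.34 -0.37  0.86 -0.01  1.64]
```

Call:
send_rows(
  plan=[
    [[0,0,0],[0,0,0],0.2],
    [[0,0,0],[0,0,0],0.2],
    [[0,0,0],[0,0,0],0.2],
    [[0,0,0],[0,0,0],0.2],
    [[0,0,-3],[0,0,0],0.6],
    [[0,0,-3.5],[0,0,0],1],
    [[0,0,-3.5],[0,0,-0.12],1],
    [[0,0,-3.5],[0,0,-0.12],1],
  ],
)

```text
t: 22.37
position: [0.5676, -0.0298, 0.1779]
tool_rot: [-0.0, 0.704, 0.71, -0.0]
ft_force: [0.6, 0.2, -1.3]
opening: 0.0855
```

```bash
cat > t.py <<'E'
from h import *
import sys
np.set_printoptions(precision=4,suppress=True)
c=read_camera("top");hsv=cv2.cvtColor(c["img"],cv2.COLOR_RGB2HSV)
H,S,V=[hsv[:,:,i].astype(int) for i in range(3)]
bar=(H>19)&(H<30)&(S>60)&(V>90);bar[:,:190]=0;bar[:165]=0;bar[310:]=0;bar[:,520:]=0
for m in comps(bar,60):
    k=rect(c,m,.034);print("bar",m.sum(),"c",k[0],"mean",k[3],"ang %.3f"%k[4],k[5])
big=cv2.resize(c["img"][130:320,180:500],None,fx=2.5,fy=2.5,interpolation=cv2.INTER_CUBIC);cv2.imwrite(f"pics/{sys.argv[1]}.png",big[:,:,::-1])
E
python3 t.py t2; python3 w.py w6 .07 -.17;python3 ang.py .07,-.17
```

```text
bar 467 c [ 0.5519 -0.1566] mean [ 0.5519 -0.1562] ang 2.019 [74.0989 48.2516]
bar 482 c [ 0.5411 -0.2821] mean [ 0.5405 -0.2817] ang 1.777 [77.2182 48.0463]
bar 482 c [ 0.4734 -0.3932] mean [ 0.4735 -0.3934] ang 1.912 [78.0064 46.6912]
bar 490 c [ 0.4232 -0.1609] mean [ 0.4232 -0.161 ] ang 1.030 [73.8391 49.4821]
bar 490 c [ 0.4066 -0.3012] mean [ 0.4069 -0.3009] ang 1.885 [77.3285 47.1042]
shift cm [ 0.04 -0.54 -1.61] turn z 1.225 level [ 0.0131  0.002  -0.    ] | t 22.5 pos [ 0.5731 -0.0307  0.184 ] jaw 0.004 open 0.0852 F [0.7 0.8 0.7] T [-0.02 -0.08 -0.06] q [-0.17  0.21 -0.22  1.13  0.    1.4 ]
expect px [[308.60550952 191.43432032]]
(0.07, -0.17) 1043 rect [ 0.56951489 -0.02757459] (28.412090301513672, 60.442710876464844) mom [ 0.56875263 -0.02473199] ang 1.451 [55.86381806 22.59606751] expected [np.float64(0.5674817070958011), np.float64(-0.030249005189529304)]
```

View pics/t2.png

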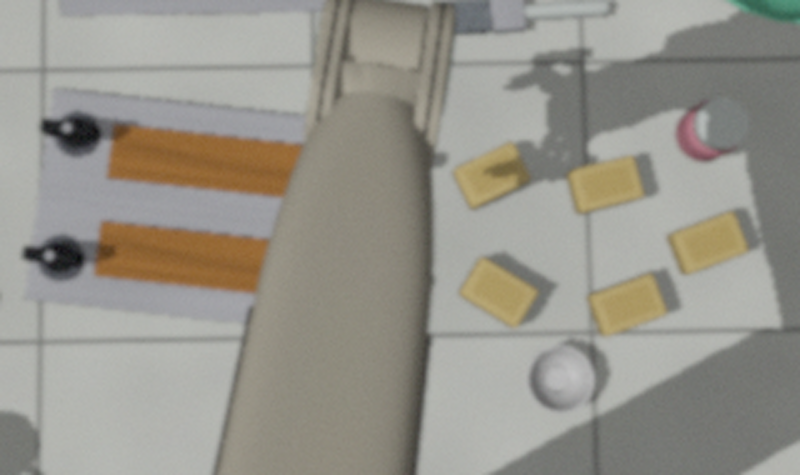

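View pics/w6.png

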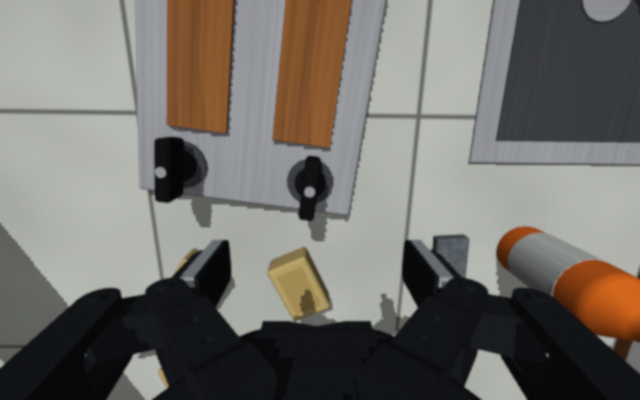

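All four handles are at their stops: near ends at (180,168) and (310,187) in the wrist view, far ends at (75,130) and (60,257) in the top view, all parallel to the strips. Five bars are still in place, so I'll start picking.

```bash
python3 -c "
from h import *
go([.553,-.1565,.15],2.01-np.pi/2)"
```

```text
shift cm [-12.56  -2.1    3.39] turn z -0.435 level [ 0.0131  0.002  -0.    ] | t 22.5 pos [ 0.5731 -0.0307  0.184 ] jaw 0.004 open 0.0852 F [0.7 0.8 0.7] T [-0.02 -0.08 -0.06] q [-0.17  0.21 -0.22  1.13  0.    1.4 ]
```

Call:
send_rows(
  plan=[
    [[-3.15,-0.45,0.8],[0,0,0],1],
    [[-3.15,-0.45,0.8],[0,0,0],1],
    [[-3.15,-0.45,0.8],[0,0,0],1],
    [[-3.15,-0.45,0.8],[0,0,-0.1],1],
    [[0,0,0],[0,0,-0.11],1],
    [[0,0,0],[0,0,-0.11],1],
    [[0,0,0],[0,0,-0.11],1],
    [[0,0,0],[0,0,0],1],
  ],
)

```text
t: 23.13
position: [0.5498, -0.1562, 0.1439]
tool_rot: [-0.001, 0.539, 0.842, -0.0]
ft_force: [0.3, -0.4, -0.6]
opening: 0.0851
```

```bash
python3 -c "
from h import *
go([.553,-.1565,.004],2.01-np.pi/2)"; python3 w.py w7 .07 -.17
```

```text
shift cm [-0.18  0.29 13.99] turn z -0.007 level [-0.0007 -0.0011  0.    ] | t 23.1 pos [ 0.5498 -0.1562  0.1439] jaw 0.432 open 0.0851 F [ 0.3 -0.4 -0.6] T [-0.03 -0.02 -0.  ] q [-0.39  0.24 -0.26  1.07  0.    0.75]
shift cm [10.71  6.83 -5.59] turn z -1.491 level [-0.0006 -0.0009 -0.    ] | t 23.2 pos [ 0.5499 -0.156   0.144 ] jaw 0.429 open 0.0852 F [ 0.4  0.4 -0.8] T [-0.01  0.01  0.01] q [-0.39  0.24 -0.26  1.07  0.    0.75]
expect px [[410.70783115  61.64598557]]
```

View pics/w7.png

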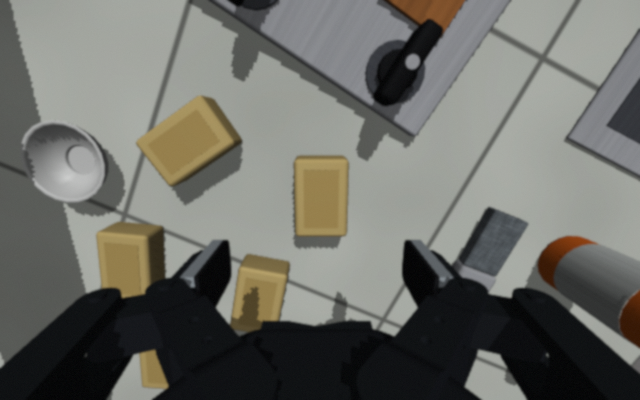

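Bar A is at (321,196), centred and square between the fingers. Descending.

Call:
send_rows(
  plan=[
    [[-0.1,0.2,3.2],[0,0,0],1],
    [[0,0,3.2],[0,0,0],1],
    [[0,0,3.2],[0,0,0],1],
    [[0,0,2],[0,0,0],1],
    [[0,0,1.2],[0,0,0],1],
    [[0,0,0.6],[0,0,0],1],
    [[0,0,0.3],[0,0,0],1],
    [[0,0,0],[0,0,0],1],
  ],
)

```text
t: 23.85
position: [0.553, -0.1563, 0.0081]
tool_rot: [0.0, 0.539, 0.842, 0.0]
ft_force: [0.9, 0.3, -0.1]
opening: 0.0852
```

Call:
send_rows(
  newtons=50,
  plan=[
    [[0,0,0],[0,0,0],-1],
    [[0,0,0],[0,0,0],-1],
    [[0,0,0],[0,0,0],-1],
    [[0,0,0],[0,0,0],-1],
    [[0,0,0],[0,0,0],-1],
    [[0,0,0],[0,0,0],-1],
  ],
)

```text
t: 24.35
position: [0.5539, -0.1568, 0.0094]
tool_rot: [0.001, 0.539, 0.842, 0.0]
ft_force: [0.3, -0.0, 5.9]
opening: 0.0489
```

Call:
send_rows(
  plan=[
    [[0,0,-1.5],[0,0,0],-1],
    [[0,0,-3],[0,0,0],-1],
    [[0,0,-3],[0,0,0],-1],
    [[0,0,-3],[0,0,0],-1],
    [[0,0,-2],[0,0,0],-1],
    [[0,0,0],[0,0,0],-1],
    [[0,0,0],[0,0,0],-1],
  ],
)

```text
t: 24.93
position: [0.5532, -0.1565, 0.1338]
tool_rot: [0.001, 0.539, 0.842, 0.0]
ft_force: [0.2, 0.2, -2.1]
opening: 0.0491
```

```bash
python3 -c "
from h import *
go([*rk(.055,0),.14],Y)"; python3 w.py w8 .07 -.17
```

```text
shift cm [26.08 14.31 -0.65] turn z 0.558 level [0.0018 0.0019 0.    ] | t 24.9 pos [ 0.5532 -0.1565  0.1338] jaw 0.432 open 0.0491 F [ 0.2  0.2 -2.1] T [-0.02  0.01  0.06] q [-0.39  0.26 -0.27  1.04 -0.    0.75]
shift cm [10.76  6.68 -6.79] turn z -1.488 level [-0.0007 -0.0007 -0.    ] | t 25.0 pos [ 0.5518 -0.1559  0.1321] jaw 0.432 open 0.0491 F [ 0.4 -0.4 -2. ] T [ 0.04  0.03 -0.05] q [-0.39  0.26 -0.27  1.04  0.    0.75]
expect px [[411.03075981  55.52220368]]
```

View pics/w8.png

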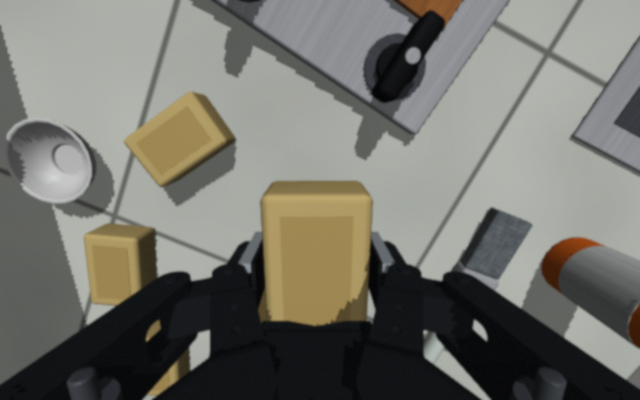

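```bash
cat > off.py <<'E'
from h import *
import sys
# off.py row  : far top edge row of held bar -> bar centre offset along tool x (mm)
c=np.load("w.npy",allow_pickle=True).item();s=sense();p=s["position"]
P=ray(c,[[316,float(sys.argv[1])]],p[2]+float(sys.argv[2]))[0];d=toolR(s).as_matrix().T@(P-p)
print("edge along tool x %.1f mm -> centre offset %.1f"%(d[0]*1000,d[0]*1000-37.5))
E
python3 off.py 197 .0246; python3 off.py 182 .0246
```

```text
edge along tool x 33.2 mm -> centre offset -4.3
edge along tool x 39.8 mm -> centre offset 2.3
```

Call:
send_rows(
  plan=[
    [[2.9,1.59,0],[0,0,0],-1],
    [[2.9,1.59,0],[0,0,0],-1],
    [[2.9,1.59,0],[0,0,0],-1],
    [[2.9,1.59,0],[0,0,0],-1],
    [[2.9,1.59,0],[0,0,0],-1],
    [[2.9,1.59,0],[0,0,0],-1],
    [[2.9,1.59,0],[0,0,0],-1],
    [[2.9,1.59,0],[0,0,0],-1],
  ],
)

```text
t: 25.65
position: [0.5685, 0.1091, 0.1298]
tool_rot: [-0.002, 0.539, 0.842, -0.002]
ft_force: [1.1, -0.9, -0.8]
opening: 0.0489
```

Call:
send_rows(
  plan=[
    [[2.9,1.59,0],[0,0,0.11],-1],
    [[0,0,0],[0,0,0.11],-1],
    [[0,0,0],[0,0,0.11],-1],
    [[0,0,0],[0,0,0.11],-1],
    [[0,0,0],[0,0,0.12],-1],
    [[0,0,0],[0,0,0],-1],
    [[0,0,0],[0,0,0],-1],
  ],
)

```text
t: 26.23
position: [0.5714, 0.1405, 0.1304]
tool_rot: [-0.001, 0.75, 0.662, -0.002]
ft_force: [-0.3, -0.6, -2.1]
opening: 0.0492
```

```bash
python3 -c "
from h import *
go([*rk(.055,0),.033],Y)"; python3 w.py w9 .055 0
```

```text
shift cm [0.02 0.3  9.74] turn z 0.001 level [-0.0042  0.0011 -0.    ] | t 26.2 pos [0.5714 0.1405 0.1304] jaw -0.125 open 0.0492 F [-0.3 -0.6 -2.1] T [-0.03 -0.01 -0.02] q [ 0.13  0.29 -0.24  1.05  0.    1.83]
shift cm [-0.    0.2  -6.91] turn z 1.096 level [-0.0034  0.0009 -0.    ] | t 26.3 pos [0.5717 0.1405 0.1309] jaw -0.125 open 0.0491 F [-0.2  0.3 -2.2] T [ 0.02 -0.02  0.02] q [ 0.13  0.29 -0.24  1.05  0.    1.83]
expect px [[319.31411717 209.47868733]]
```

View pics/w9.png

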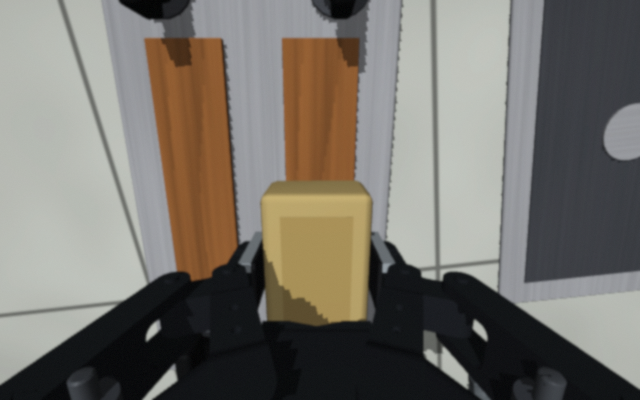

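Run:
```python
from h import *
c=np.load("w.npy",allow_pickle=True).item()
hsv=cv2.cvtColor(c["img"],cv2.COLOR_RGB2HSV);m=(hsv[...,0]<19)&(hsv[...,1]>140)
M=np.array([[np.cos(Y),np.sin(Y)],[-np.sin(Y),np.cos(Y)]])
for r in (60,90,120,150,170):
    for a,b in ((130,260),(260,400)):
        xs=np.nonzero(m[r,a:b])[0]+a
        if len(xs)<20: continue
        P=ray(c,[[xs.min()-.5,r],[xs.max()+.5,r]],.021)[:,:2]; L=(P-C)@M.T*1000
        print(r,np.round(L,1).tolist(),"mid x %.1f w %.1f"%(L[:,0].mean(),L[1,0]-L[0,0]))
```

```text
60 [[-83.1, 113.2], [-23.3, 113.2]] mid x -53.2 w 59.8
60 [[26.0, 113.3], [84.8, 113.3]] mid x 55.4 w 58.8
90 [[-83.3, 90.4], [-22.7, 90.5]] mid x -53.0 w 60.5
90 [[26.1, 90.5], [85.7, 90.5]] mid x 55.9 w 59.5
120 [[-83.4, 66.4], [-23.0, 66.5]] mid x -53.2 w 60.4
120 [[25.5, 66.5], [85.7, 66.6]] mid x 55.6 w 60.2
150 [[-83.6, 41.1], [-23.2, 41.2]] mid x -53.4 w 60.3
150 [[25.6, 41.3], [84.9, 41.4]] mid x 55.3 w 59.3
170 [[-83.4, 23.5], [-22.8, 23.6]] mid x -53.1 w 60.5
170 [[26.0, 23.7], [84.6, 23.8]] mid x 55.3 w 58.6
```

Call:
send_rows(
  plan=[
    [[0,0.2,3],[0,0,0],-1],
    [[0,0,3],[0,0,0],-1],
    [[0,0,2],[0,0,0],-1],
    [[0,0,1],[0,0,0],-1],
    [[0,0,0.6],[0,0,0],-1],
    [[0,0,0.1],[0,0,0],-1],
    [[0,0,0],[0,0,0],-1],
    [[0,0,0],[0,0,0],-1],
  ],
)

```text
t: 26.95
position: [0.5766, 0.1407, 0.0373]
tool_rot: [0.001, 0.751, 0.661, 0.001]
ft_force: [1.1, 0.5, -1.7]
opening: 0.0489
```

```bash
python3 -c "
from h import *
go([*rk(.055,0),.0305],Y)"
```

```text
shift cm [-0.07 -0.26  0.68] turn z -0.002 level [ 0.0027 -0.0007  0.    ] | t 26.9 pos [0.5766 0.1407 0.0373] jaw -0.128 open 0.0489 F [ 1.1  0.5 -1.7] T [-0.   -0.02 -0.03] q [ 0.13  0.39 -0.32  0.86  0.    1.83]
```

Call:
send_rows(
  plan=[
    [[0,-0.1,0.3],[0,0,0],-1],
    [[0,0,0],[0,0,0],-1],
    [[0,0,0],[0,0,0],-1],
    [[0,0,0],[0,0,0],-1],
  ],
)

```text
t: 27.28
position: [0.5744, 0.1407, 0.0332]
tool_rot: [0.0, 0.751, 0.66, 0.0]
ft_force: [0.4, 0.6, -1.7]
opening: 0.0488
```

```bash
python3 -c "
from h import *
go([*rk(.055,0),.0305],Y)"
```

```text
shift cm [-0.04 -0.04  0.27] turn z -0.002 level [ 0.0007 -0.0002  0.    ] | t 27.3 pos [0.5744 0.1407 0.0332] jaw -0.128 open 0.0488 F [ 0.4  0.6 -1.7] T [-0.05 -0.02  0.03] q [ 0.13  0.39 -0.33  0.86 -0.    1.83]
```

Settled. Now lower onto the strip, then release.

Call:
send_rows(
  plan=[
    [[0,0,0.25],[0,0,0],-1],
    [[0,0,0],[0,0,0],-1],
    [[0,0,0],[0,0,0],-1],
    [[0,0,0],[0,0,0],1],
    [[0,0,0],[0,0,0],1],
    [[0,0,0],[0,0,0],1],
    [[0,0,0],[0,0,0],1],
    [[0,0,0],[0,0,0],1],
  ],
)

```text
t: 27.95
position: [0.5742, 0.1406, 0.0304]
tool_rot: [0.0, 0.751, 0.66, 0.0]
ft_force: [-0.3, -0.4, 0.2]
opening: 0.0855
```

Call:
send_rows(
  plan=[
    [[0,0,-1.5],[0,0,0],1],
    [[0,0,-3],[0,0,0],1],
    [[0,0,-3],[0,0,0],1],
    [[0,0,-3],[0,0,0],1],
    [[0,0,-2],[0,0,0],1],
    [[0,0,0],[0,0,0],1],
    [[0,0,0],[0,0,0],1],
  ],
)

```text
t: 28.53
position: [0.5755, 0.1408, 0.1571]
tool_rot: [0.001, 0.751, 0.66, 0.002]
ft_force: [-0.5, 1.3, -0.9]
opening: 0.0855
```

```bash
python3 w.py w10 .055 0; python3 t.py t3;python3 -c "
from h import *
go([.424,-.161,.13],1.028-np.pi/2)"
```

```text
shift cm [-0.03 -0.01 -4.46] turn z 1.094 level [ 0.0004 -0.0001 -0.    ] | t 28.6 pos [0.5741 0.1406 0.1554] jaw -0.128 open 0.0852 F [-1.  -1.  -0.6] T [ 0.08  0.04 -0.  ] q [ 0.13  0.27 -0.21  1.1  -0.    1.83]
expect px [[313.56502628 201.2092814 ]]
bar 324 c [0.5724 0.1283] mean [0.5709 0.127 ] ang 2.232 [54.1895 46.1103]
bar 463 c [ 0.5405 -0.2816] mean [ 0.5401 -0.2814] ang 1.816 [75.8917 46.8737]
bar 464 c [ 0.4734 -0.3937] mean [ 0.4739 -0.3943] ang 1.907 [73.7326 47.9906]
bar 490 c [ 0.4231 -0.1609] mean [ 0.4232 -0.1609] ang 1.021 [73.8061 49.4951]
bar 488 c [ 0.4066 -0.3011] mean [ 0.4069 -0.3011] ang 1.892 [76.8396 47.1676]
shift cm [-31.81 -10.95   2.46] turn z 0.415 level [-0.0018  0.0004  0.    ] | t 28.6 pos [0.5732 0.1405 0.1543] jaw -0.128 open 0.0855 F [-0.  -0.1 -0.3] T [0.05 0.01 0.  ] q [ 0.13  0.27 -0.21  1.1   0.    1.83]
```

View pics/w10.png

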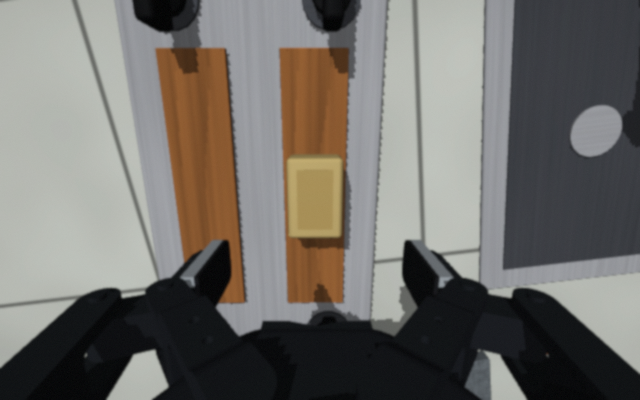

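Bar A lies at (316,198), centred on the back strip. Next is bar D at (0.424, −0.161).

Call:
send_rows(
  plan=[
    [[-3.53,-1.22,0],[0,0,0],1],
    [[-3.53,-1.22,0],[0,0,0],1],
    [[-3.53,-1.22,0],[0,0,0],1],
    [[-3.53,-1.22,0],[0,0,0],1],
    [[-3.53,-1.22,0],[0,0,0],1],
    [[-3.53,-1.22,0],[0,0,0],1],
    [[-3.53,-1.22,0],[0,0,0],1],
    [[-3.53,-1.22,0],[0,0,0],1],
  ],
)

```text
t: 29.3
position: [0.4388, -0.1277, 0.1535]
tool_rot: [-0.002, 0.751, 0.661, -0.001]
ft_force: [1.3, 0.2, -0.1]
opening: 0.0853
```

Call:
send_rows(
  plan=[
    [[-3.57,-1.19,0.5],[0,0,0.1],1],
    [[0,0,0.5],[0,0,0.1],1],
    [[0,0,0.5],[0,0,0.1],1],
    [[0,0,0.5],[0,0,0.11],1],
    [[0,0,0],[0,0,0],1],
    [[0,0,0],[0,0,0],1],
    [[0,0,0],[0,0,0],1],
  ],
)

```text
t: 29.88
position: [0.4244, -0.1604, 0.1346]
tool_rot: [-0.001, 0.869, 0.495, -0.0]
ft_force: [-0.1, -0.5, 0.4]
opening: 0.0855
```

```bash
python3 -c "
from h import *
go([.424,-.161,.008],1.028-np.pi/2)"; python3 w.py w11 .055 0
```

```text
shift cm [-0.07  0.02 12.66] turn z 0.007 level [-0.0017  0.0001  0.    ] | t 29.9 pos [ 0.4244 -0.1604  0.1346] jaw -0.535 open 0.0855 F [-0.1 -0.5  0.4] T [-0.01 -0.   -0.  ] q [-0.5   0.05 -0.51  1.01 -0.    1.6 ]
shift cm [33.49 -2.53 -6.5 ] turn z 0.686 level [-0.0009  0.     -0.    ] | t 29.9 pos [ 0.4247 -0.1605  0.135 ] jaw -0.536 open 0.0852 F [ 0.3 -1.  -0.1] T [-0.01 -0.02 -0.01] q [-0.5   0.05 -0.51  1.01  0.    1.6 ]
expect px [[ 264.9393812  -457.11937245]]
```

View pics/w11.png

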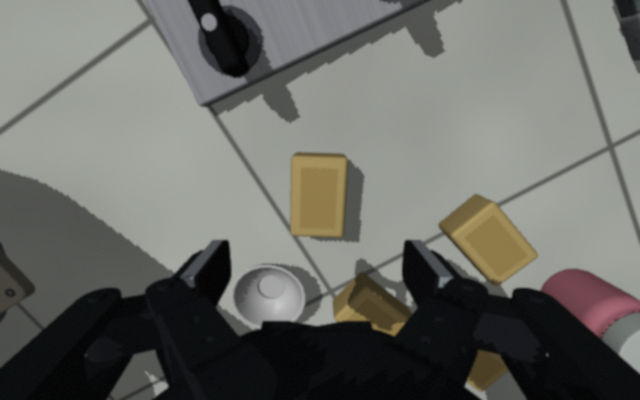

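Bar D is at (319,195), aligned; the dish at (270,295) and the other bars are clear of the fingers.

Call:
send_rows(
  plan=[
    [[0,0,3],[0,0,0],1],
    [[0,0,3],[0,0,0],1],
    [[0,0,3],[0,0,0],1],
    [[0,0,2],[0,0,0],1],
    [[0,0,1.1],[0,0,0],1],
    [[0,0,0.4],[0,0,0],1],
    [[0,0,0.2],[0,0,0],1],
    [[0,0,0],[0,0,0],1],
  ],
)

```text
t: 30.6
position: [0.4254, -0.161, 0.0086]
tool_rot: [0.0, 0.869, 0.494, 0.0]
ft_force: [0.2, -0.5, -0.8]
opening: 0.0854
```

Call:
send_rows(
  plan=[
    [[0,0,0],[0,0,0],-1],
    [[0,0,0],[0,0,0],-1],
    [[0,0,0],[0,0,0],-1],
    [[0,0,0],[0,0,0],-1],
    [[0,0,0],[0,0,0],-1],
    [[0,0,0],[0,0,0],-1],
  ],
)

```text
t: 31.1
position: [0.4261, -0.1615, 0.0096]
tool_rot: [0.001, 0.87, 0.494, 0.001]
ft_force: [0.8, 0.5, 5.1]
opening: 0.0491
```

Call:
send_rows(
  plan=[
    [[0,0,-1.5],[0,0,0],-1],
    [[0,0,-3],[0,0,0],-1],
    [[0,0,-3],[0,0,0],-1],
    [[0,0,-3],[0,0,0],-1],
    [[0,0,-2],[0,0,-0.1],-1],
    [[0,0,0],[0,0,-0.1],-1],
    [[0,0,0],[0,0,-0.1],-1],
    [[0,0,0],[0,0,-0.11],-1],
  ],
)

```text
t: 31.77
position: [0.425, -0.161, 0.1341]
tool_rot: [0.001, 0.749, 0.662, 0.0]
ft_force: [-0.3, 0.5, -1.3]
opening: 0.0492
```

```bash
python3 -c "
from h import *
go([*rk(-.055,0),.13],Y)"; python3 w.py w12 -.055 0
```

```text
shift cm [31.76  0.09  0.39] turn z 0.003 level [ 0.0013  0.0005 -0.    ] | t 31.8 pos [ 0.425  -0.161   0.1341] jaw -0.123 open 0.0492 F [-0.3  0.5 -1.3] T [-0.03 -0.02  0.01] q [-0.5   0.05 -0.51  1.01 -0.    1.19]
shift cm [31.75  0.24 -6.64] turn z 1.102 level [ 0.0005  0.0002 -0.    ] | t 31.8 pos [ 0.4248 -0.1609  0.1337] jaw -0.119 open 0.0492 F [ 0.  -0.3 -1.6] T [-0.04  0.01 -0.08] q [-0.5   0.05 -0.51  1.01 -0.    1.19]
expect px [[ 316.81229494 -405.74760453]]
```

View pics/w12.png

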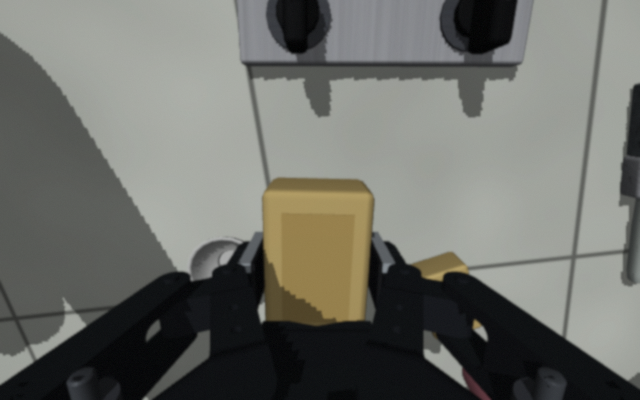

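Bar D is held square. Moving straight along the rack to the middle of the front strip.

Call:
send_rows(
  plan=[
    [[3.5,0.02,0],[0,0,0],-1],
    [[3.5,0.02,0],[0,0,0],-1],
    [[3.5,0.02,0],[0,0,0],-1],
    [[3.5,0.02,0],[0,0,0],-1],
    [[3.5,0.02,0],[0,0,0],-1],
    [[3.5,0.02,0],[0,0,0],-1],
    [[3.5,0.02,0],[0,0,0],-1],
    [[3.5,0.02,0],[0,0,0],-1],
  ],
)

```text
t: 32.48
position: [0.4618, 0.1183, 0.1332]
tool_rot: [0.0, 0.752, 0.66, -0.0]
ft_force: [1.7, -0.3, -1.1]
opening: 0.0492
```

Call:
send_rows(
  plan=[
    [[3.7,0,0],[0,0,0],-1],
    [[0,0,3],[0,0,0],-1],
    [[0,0,3],[0,0,0],-1],
    [[0,0,2],[0,0,0],-1],
    [[0,0,1],[0,0,0],-1],
    [[0,0,0],[0,0,0],-1],
    [[0,0,0],[0,0,0],-1],
    [[0,0,0],[0,0,0],-1],
  ],
)

```text
t: 33.15
position: [0.4683, 0.1533, 0.0446]
tool_rot: [0.001, 0.751, 0.66, 0.001]
ft_force: [0.8, 0.0, -0.9]
opening: 0.0493
```

Call:
send_rows(
  plan=[
    [[0,0,0],[0,0,0],-1],
    [[0,0,0],[0,0,0],-1],
  ],
)

```text
t: 33.32
position: [0.4684, 0.1534, 0.0448]
tool_rot: [0.001, 0.751, 0.66, 0.001]
ft_force: [-0.2, -0.5, -1.5]
opening: 0.0492
```

```bash
python3 -c "
from h import *
go([*rk(-.055,0),.0305],Y)"
```

```text
shift cm [ 0.03 -0.37  1.43] turn z -0.003 level [ 0.0029 -0.0009  0.    ] | t 33.3 pos [0.4684 0.1534 0.0448] jaw -0.129 open 0.0492 F [-0.2 -0.5 -1.5] T [0.03 0.04 0.04] q [ 0.19  0.22 -0.53  0.81 -0.    1.88]
```

Call:
send_rows(
  plan=[
    [[0,-0.3,0.6],[0,0,0],-1],
    [[0,0,0.5],[0,0,0],-1],
    [[0,0,0],[0,0,0],-1],
    [[0,0,0],[0,0,0],-1],
    [[0,0,0],[0,0,0],-1],
    [[0,0,0],[0,0,0],-1],
  ],
)

```text
t: 33.82
position: [0.4641, 0.1537, 0.0323]
tool_rot: [0.0, 0.751, 0.66, 0.0]
ft_force: [-0.6, -0.3, -0.6]
opening: 0.0493
```

```bash
python3 -c "
from h import *
go([*rk(-.055,0),.0305],Y)"
```

```text
shift cm [0.05 0.07 0.18] turn z -0.002 level [ 0.0001 -0.     -0.    ] | t 33.8 pos [0.4641 0.1537 0.0323] jaw -0.128 open 0.0493 F [-0.6 -0.3 -0.6] T [-0.02  0.01 -0.02] q [ 0.19  0.24 -0.55  0.78 -0.    1.89]
```

Call:
send_rows(
  plan=[
    [[0,0.07,0.16],[0,0,0],-1],
    [[0,0,0],[0,0,0],-1],
    [[0,0,0],[0,0,0],-1],
    [[0,0,0],[0,0,0],1],
    [[0,0,0],[0,0,0],1],
    [[0,0,0],[0,0,0],1],
    [[0,0,0],[0,0,0],1],
    [[0,0,0],[0,0,0],1],
  ],
)

```text
t: 34.48
position: [0.4648, 0.1536, 0.0308]
tool_rot: [0.0, 0.751, 0.66, 0.0]
ft_force: [0.2, -0.3, -0.1]
opening: 0.0854
```

Call:
send_rows(
  plan=[
    [[0,0,-1.5],[0,0,0],1],
    [[0,0,-3],[0,0,0],1],
    [[0,0,-3],[0,0,0],1],
    [[0,0,-3],[0,0,0],1],
    [[0,0,-2],[0,0,0],1],
    [[0,0,0],[0,0,0],1],
    [[0,0,0],[0,0,0],1],
  ],
)

```text
t: 35.07
position: [0.466, 0.1538, 0.1571]
tool_rot: [0.001, 0.751, 0.66, 0.002]
ft_force: [0.2, 0.3, -0.9]
opening: 0.0855
```

```bash
python3 w.py w13 -.055 0; python3 t.py t4;python3 -c "
from h import *
go([.4085,-.3010,.13],1.888-np.pi/2)"
```

```text
shift cm [ 0.06  0.02 -4.44] turn z 1.094 level [ 0.0003 -0.0001  0.    ] | t 35.1 pos [0.4646 0.1536 0.1556] jaw -0.128 open 0.0854 F [ 0.3 -0.1 -0.1] T [-0.04  0.02  0.01] q [ 0.19  0.09 -0.42  1.06 -0.    1.89]
expect px [[313.9290928  200.28782572]]
bar 494 c [0.5745 0.1407] mean [0.575  0.1394] ang 1.364 [75.8446 50.0288]
bar 455 c [ 0.5406 -0.2827] mean [ 0.5405 -0.2827] ang 1.805 [73.6183 47.7297]
bar 467 c [ 0.4745 -0.3952] mean [ 0.4743 -0.3952] ang 1.937 [75.0887 48.1642]
bar 263 c [0.4614 0.1398] mean [0.4597 0.1371] ang 2.623 [52.0984 39.5583]
bar 476 c [ 0.4067 -0.3004] mean [ 0.4069 -0.3004] ang 1.915 [75.9323 46.8494]
shift cm [-45.77   0.33   2.49] turn z -0.445 level [-0.0018  0.0006  0.    ] | t 35.2 pos [0.4637 0.1534 0.1547] jaw -0.128 open 0.0853 F [-0.9 -0.3 -0.5] T [ 0.02 -0.01 -0.05] q [ 0.19  0.09 -0.42  1.06  0.    1.89]
```

View pics/w13.png

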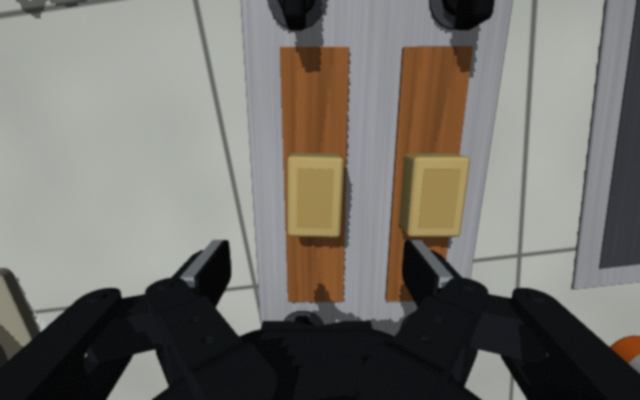

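Bars D (316,196) and A (437,196) are side by side, each centred on its strip. Going for bar E.

Call:
send_rows(
  plan=[
    [[-3.52,0.02,0],[0,0,0],1],
    [[-3.52,0.02,0],[0,0,0],1],
    [[-3.52,0.02,0],[0,0,0],1],
    [[-3.52,0.02,0],[0,0,0],1],
    [[-3.52,0.02,0],[0,0,0],1],
    [[-3.52,0.02,0],[0,0,0],1],
    [[-3.52,0.02,0],[0,0,0],1],
    [[-3.52,0.02,0],[0,0,0],1],
  ],
)

```text
t: 35.83
position: [0.4283, -0.1268, 0.1538]
tool_rot: [-0.002, 0.751, 0.66, -0.001]
ft_force: [1.1, 0.1, -0.3]
opening: 0.0857
```

Call:
send_rows(
  plan=[
    [[-3.52,0.02,0],[0,0,0],1],
    [[-3.52,0.02,0],[0,0,0],1],
    [[-3.52,0.02,0.5],[0,0,0],1],
    [[-3.52,0.02,0.5],[0,0,0],1],
    [[-3.52,0.02,0.5],[0,0,-0.1],1],
    [[0,0,0.5],[0,0,-0.11],1],
    [[0,0,0],[0,0,-0.12],1],
    [[0,0,0],[0,0,-0.12],1],
  ],
)

```text
t: 36.5
position: [0.4069, -0.3001, 0.1329]
tool_rot: [-0.003, 0.583, 0.812, 0.0]
ft_force: [0.1, -0.1, 0.5]
opening: 0.0852
```

Call:
send_rows(
  plan=[
    [[0,0,0],[0,0,0],1],
    [[0,0,0],[0,0,0],1],
    [[0,0,0],[0,0,0],1],
  ],
)

```text
t: 36.75
position: [0.4083, -0.2999, 0.1347]
tool_rot: [-0.001, 0.586, 0.811, 0.0]
ft_force: [-0.0, 0.9, -0.7]
opening: 0.0854
```

```bash
python3 -c "
from h import *
go([.4083,-.3008,.008],1.888-np.pi/2)"; python3 w.py w14 .055 0
```

```text
shift cm [-0.11 -0.02 12.67] turn z 0.003 level [-0.001  -0.0018 -0.    ] | t 36.8 pos [ 0.4083 -0.2999  0.1347] jaw 0.320 open 0.0854 F [-0.   0.9 -0.7] T [ 0.04 -0.   -0.01] q [-0.76  0.14 -0.41  1.02  0.    0.49]
shift cm [36.59 29.56 -6.47] turn z 1.542 level [-0.0006 -0.0012  0.    ] | t 36.8 pos [ 0.4085 -0.3     0.135 ] jaw 0.320 open 0.0854 F [ 0.1 -0.6 -0.4] T [-0.    0.01  0.02] q [-0.76  0.14 -0.41  1.02  0.    0.49]
expect px [[ 964.96870462 -562.03745163]]
```

View pics/w14.png

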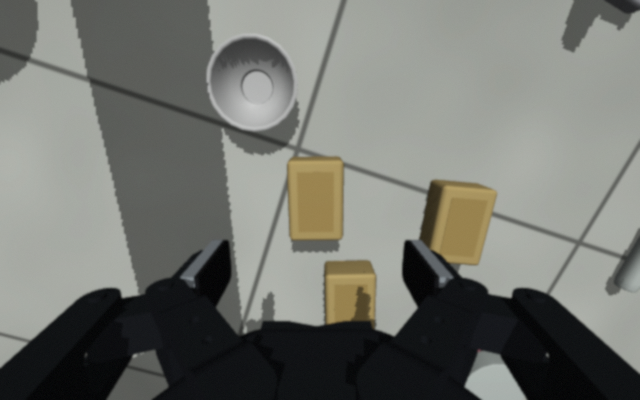

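Bar E is at (317,197), aligned with clear space for both fingers.

Call:
send_rows(
  plan=[
    [[-0.1,0,3],[0,0,0],1],
    [[0,0,3],[0,0,0],1],
    [[0,0,3],[0,0,0],1],
    [[0,0,2],[0,0,0],1],
    [[0,0,1.1],[0,0,0],1],
    [[0,0,0.4],[0,0,0],1],
    [[0,0,0.2],[0,0,0],1],
    [[0,0,0],[0,0,0],1],
  ],
)

```text
t: 37.47
position: [0.4098, -0.3021, 0.0094]
tool_rot: [0.001, 0.585, 0.811, -0.0]
ft_force: [0.9, 0.3, 0.6]
opening: 0.0853
```

Call:
send_rows(
  plan=[
    [[0,0,0],[0,0,0],-1],
    [[0,0,0],[0,0,0],-1],
    [[0,0,0],[0,0,0],-1],
    [[0,0,0],[0,0,0],-1],
    [[0,0,0],[0,0,0],-1],
    [[0,0,0],[0,0,0],-1],
  ],
)

```text
t: 37.97
position: [0.4101, -0.3025, 0.01]
tool_rot: [0.001, 0.585, 0.811, -0.0]
ft_force: [-0.2, 1.3, 7.3]
opening: 0.0489
```

Call:
send_rows(
  plan=[
    [[0,0,-1.5],[0,0,0],-1],
    [[0,0,-3],[0,0,0],-1],
    [[0,0,-3],[0,0,0],-1],
    [[0,0,-3],[0,0,0],-1],
    [[0,0,-2],[0,0,0.11],-1],
    [[0,0,0],[0,0,0.11],-1],
    [[0,0,0],[0,0,0.11],-1],
    [[0,0,0],[0,0,0.115],-1],
  ],
)

```text
t: 38.63
position: [0.4092, -0.3015, 0.1343]
tool_rot: [0.0, 0.751, 0.66, 0.0]
ft_force: [0.3, -0.1, -1.8]
opening: 0.0488
```

```bash
python3 -c "
from h import *
go([*rk(-.055,-.085),.13],Y)"; python3 w.py w15 -.055 0
```

```text
shift cm [37.4  -0.3   0.41] turn z -0.003 level [ 0.0007  0.0005 -0.    ] | t 38.6 pos [ 0.4092 -0.3015  0.1343] jaw -0.129 open 0.0488 F [ 0.3 -0.1 -1.8] T [-0.03  0.04  0.04] q [-0.76  0.14 -0.41  1.02  0.    0.94]
shift cm [45.88 -0.46 -6.61] turn z 1.089 level [ 0. -0. -0.] | t 38.7 pos [ 0.4089 -0.3013  0.1338] jaw -0.132 open 0.0489 F [ 0.8 -0.5 -1.8] T [0.01 0.02 0.05] q [-0.76  0.14 -0.41  1.02  0.    0.94]
expect px [[ 305.96768266 -988.26955377]]
```

View pics/w15.png

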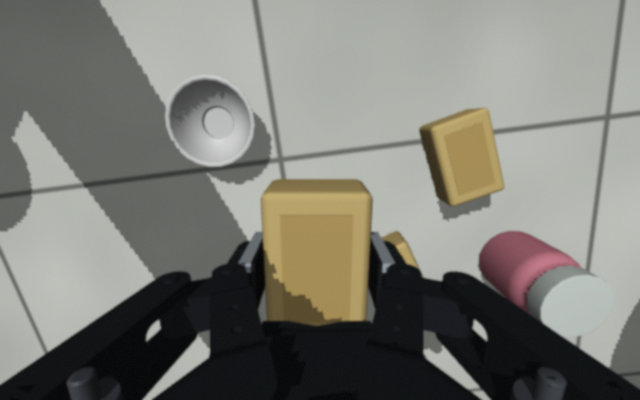

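Call:
send_rows(
  plan=[
    [[3.74,-0.03,0],[0,0,0],-1],
    [[3.74,-0.03,0],[0,0,0],-1],
    [[3.74,-0.03,0],[0,0,0],-1],
    [[3.74,-0.03,0],[0,0,0],-1],
    [[3.74,-0.03,0],[0,0,0],-1],
    [[3.74,-0.03,0],[0,0,0],-1],
    [[3.74,-0.03,0],[0,0,0],-1],
    [[3.74,-0.03,0],[0,0,0],-1],
  ],
)

```text
t: 39.35
position: [0.4429, -0.0025, 0.1335]
tool_rot: [-0.0, 0.749, 0.663, -0.0]
ft_force: [1.4, -0.9, -2.2]
opening: 0.0491
```

Call:
send_rows(
  plan=[
    [[3.74,-0.03,0],[0,0,0],-1],
    [[3.74,-0.03,0],[0,0,0],-1],
    [[0,0,3],[0,0,0],-1],
    [[0,0,3],[0,0,0],-1],
    [[0,0,2],[0,0,0],-1],
    [[0,0,1],[0,0,0],-1],
    [[0,0,0.5],[0,0,0],-1],
    [[0,0,0],[0,0,0],-1],
  ],
)

```text
t: 40.02
position: [0.4513, 0.0698, 0.0379]
tool_rot: [-0.001, 0.749, 0.663, -0.001]
ft_force: [-0.3, -1.4, -1.3]
opening: 0.0488
```

Call:
send_rows(
  plan=[
    [[0,0,0],[0,0,0],-1],
    [[0,0,0],[0,0,0],-1],
    [[0,0,0],[0,0,0],-1],
    [[0,0,0],[0,0,0],-1],
  ],
)

```text
t: 40.35
position: [0.4532, 0.0699, 0.0398]
tool_rot: [0.001, 0.749, 0.662, 0.001]
ft_force: [-0.3, 0.3, -1.8]
opening: 0.049
```

```bash
python3 -c "
from h import *
go([*rk(-.055,-.085),.0310],Y)"
```

```text
shift cm [0.   0.09 0.88] turn z 0.003 level [ 0.0024 -0.0003  0.    ] | t 40.4 pos [0.4532 0.0699 0.0398] jaw -0.123 open 0.0490 F [-0.3  0.3 -1.8] T [ 0.01 -0.02  0.04] q [ 0.01  0.18 -0.61  0.78  0.    1.71]
```

Call:
send_rows(
  plan=[
    [[0,0.15,0.5],[0,0,0],-1],
    [[0,0,0.15],[0,0,0],-1],
    [[0,0,0],[0,0,0],-1],
    [[0,0,0],[0,0,0],-1],
    [[0,0,0],[0,0,0],-1],
    [[0,0,0],[0,0,0],-1],
  ],
)

```text
t: 40.85
position: [0.4535, 0.0698, 0.0322]
tool_rot: [-0.0, 0.749, 0.662, -0.0]
ft_force: [0.3, 0.0, -1.3]
opening: 0.049
```

```bash
python3 -c "
from h import *
go([*rk(-.055,-.085),.0310],Y)"
```

```text
shift cm [0.   0.06 0.12] turn z 0.003 level [-0.0001  0.      0.    ] | t 40.9 pos [0.4535 0.0698 0.0322] jaw -0.123 open 0.0490 F [ 0.3  0.  -1.3] T [-0.04  0.02  0.03] q [ 0.01  0.19 -0.61  0.77 -0.    1.71]
```

Call:
send_rows(
  plan=[
    [[0,0.05,0.12],[0,0,0],-1],
    [[0,0,0],[0,0,0],-1],
    [[0,0,0],[0,0,0],-1],
    [[0,0,0],[0,0,0],1],
    [[0,0,0],[0,0,0],1],
    [[0,0,0],[0,0,0],1],
    [[0,0,0],[0,0,0],1],
    [[0,0,0],[0,0,0],1],
  ],
)

```text
t: 41.52
position: [0.4542, 0.0698, 0.0311]
tool_rot: [0.0, 0.749, 0.662, 0.0]
ft_force: [0.6, 0.1, -0.6]
opening: 0.0858
```

Call:
send_rows(
  plan=[
    [[0,0,-1.5],[0,0,0],1],
    [[0,0,-3],[0,0,0],1],
    [[0,0,-3],[0,0,0],1],
    [[0,0,-3],[0,0,0],1],
    [[0,0,-2],[0,0,0],1],
    [[0,0,0],[0,0,0],1],
    [[0,0,0],[0,0,0],1],
  ],
)

```text
t: 42.1
position: [0.4553, 0.0698, 0.1574]
tool_rot: [0.001, 0.749, 0.662, 0.001]
ft_force: [-0.2, -0.2, -0.5]
opening: 0.0856
```

```bash
python3 w.py w16 -.055 -.085; python3 t.py t5;python3 -c "
from h import *
go([.4755,-.3945,.13],1.92-np.pi/2)"
```

```text
shift cm [ 0.01  0.02 -4.41] turn z 1.099 level [ 0.0003 -0.     -0.    ] | t 42.1 pos [0.454  0.0698 0.1559] jaw -0.123 open 0.0854 F [-1.1 -0.6 -0.8] T [ 0.01 -0.02  0.03] q [ 0.01  0.04 -0.48  1.06 -0.    1.71]
expect px [[313.87933058 200.4353707 ]]
bar 437 c [0.5787 0.1407] mean [0.5781 0.141 ] ang 1.504 [75.7039 44.0326]
bar 460 c [ 0.5406 -0.2826] mean [ 0.5404 -0.2829] ang 1.812 [73.14   48.5065]
bar 463 c [ 0.4736 -0.3936] mean [ 0.4739 -0.3944] ang 1.898 [74.0907 47.9657]
bar 113 c [0.4498 0.0409] mean [0.4502 0.0405] ang 3.007 [48.3552 17.5697]
shift cm [-45.8    7.92   2.5 ] turn z -0.472 level [-0.0018  0.0003 -0.    ] | t 42.2 pos [0.4531 0.0697 0.155 ] jaw -0.123 open 0.0854 F [ 0.4  0.2 -0.4] T [0.02 0.01 0.02] q [ 0.01  0.04 -0.48  1.06 -0.    1.71]
```

View pics/w16.png

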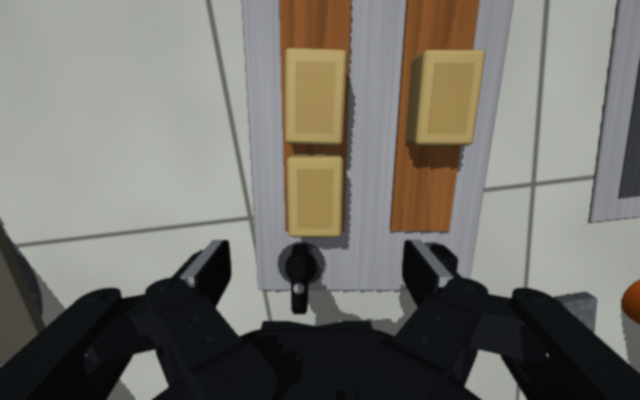

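Bar E sits at (315,196), in line with D at (316,96). I'll check E's end margin against the strip end (back strip end at row 232).

Run:
```python
from h import *
c=np.load("w.npy",allow_pickle=True).item()
M=np.array([[np.cos(Y),np.sin(Y)],[-np.sin(Y),np.cos(Y)]])
f=lambda uv,z:np.round((ray(c,uv,z)[:,:2]-C)@M.T*1000,1).tolist()
print("strip end",f([[420,232],[420,230]],.021))
print("bar E",f([[315,156],[315,235],[288,195],[343,195]],.055))
print("bar D",f([[315,48],[315,143]],.055))
im=cv2.resize(c["img"][140:310,230:490],None,fx=3,fy=3,interpolation=cv2.INTER_CUBIC);cv2.imwrite("pics/c16.png",im[:,:,::-1])
```

```text
strip end [[55.6, -130.5], [55.4, -128.3]]
bar E [[-54.1, -47.7], [-54.0, -119.9], [-77.9, -82.0], [-29.3, -81.9]]
bar D [[-54.3, 35.9], [-54.1, -36.7]]
```

View pics/c16.png

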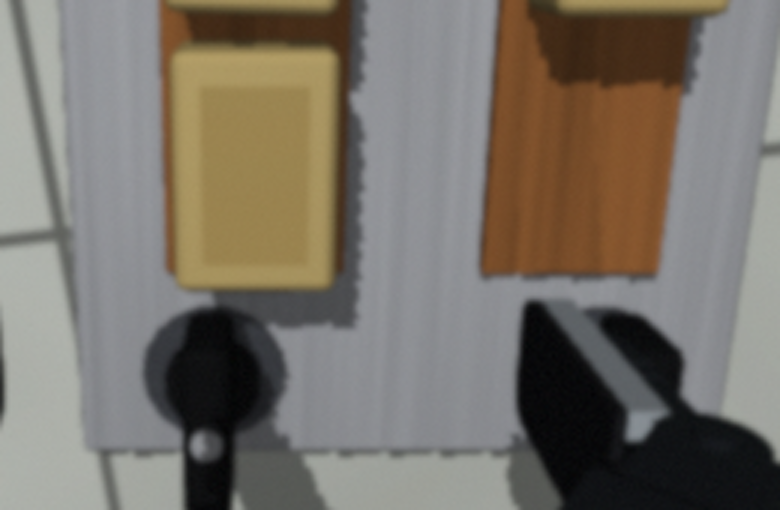

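E spans −48 to about −121 mm and the strip ends at −130, so it's wholly on. Next is bar C.

Call:
send_rows(
  plan=[
    [[-3.52,0.61,0],[0,0,0],1],
    [[-3.52,0.61,0],[0,0,0],1],
    [[-3.52,0.61,0],[0,0,0],1],
    [[-3.52,0.61,0],[0,0,0],1],
    [[-3.52,0.61,0],[0,0,0],1],
    [[-3.52,0.61,0],[0,0,0],1],
    [[-3.52,0.61,0],[0,0,0],1],
    [[-3.52,0.61,0],[0,0,0],1],
  ],
)

```text
t: 42.87
position: [0.4663, -0.2166, 0.1538]
tool_rot: [-0.002, 0.749, 0.662, -0.0]
ft_force: [1.1, 0.9, -0.2]
opening: 0.0852
```

Call:
send_rows(
  plan=[
    [[-3.52,0.61,0],[0,0,0],1],
    [[-3.52,0.61,0],[0,0,0],1],
    [[-3.52,0.61,0.5],[0,0,0],1],
    [[-3.52,0.61,0.5],[0,0,0],1],
    [[-3.55,0.61,0.5],[0,0,-0.11],1],
    [[0,0,0.5],[0,0,-0.12],1],
    [[0,0,0],[0,0,-0.12],1],
    [[0,0,0],[0,0,-0.12],1],
  ],
)

```text
t: 43.53
position: [0.4748, -0.3939, 0.1325]
tool_rot: [-0.003, 0.573, 0.82, 0.001]
ft_force: [0.2, 0.3, -0.1]
opening: 0.0853
```

Call:
send_rows(
  plan=[
    [[0,0,0],[0,0,0],1],
    [[0,0,0],[0,0,0],1],
    [[0,0,0],[0,0,0],1],
  ],
)

```text
t: 43.78
position: [0.476, -0.3937, 0.1348]
tool_rot: [-0.001, 0.575, 0.818, 0.0]
ft_force: [0.4, 0.1, 1.5]
opening: 0.0853
```

```bash
python3 -c "
from h import *
go([.4753,-.3942,.008],1.91-np.pi/2)"; python3 w.py w17 .055 0
```

```text
shift cm [-0.05 -0.07 12.68] turn z 0.005 level [-0.0009 -0.002   0.    ] | t 43.8 pos [ 0.476  -0.3937  0.1348] jaw 0.345 open 0.0853 F [0.4 0.1 1.5] T [-0.02  0.01  0.03] q [-0.8   0.33 -0.17  1.08 -0.    0.43]
shift cm [46.96 27.27 -6.44] turn z 1.567 level [-0.0007 -0.0014 -0.    ] | t 43.8 pos [ 0.4762 -0.3938  0.1352] jaw 0.345 open 0.0852 F [0.6 0.6 0.2] T [ 0.    0.02 -0.03] q [-0.8   0.33 -0.17  1.08 -0.    0.43]
expect px [[ 1067.57495359 -1033.82652328]]
```

View pics/w17.png

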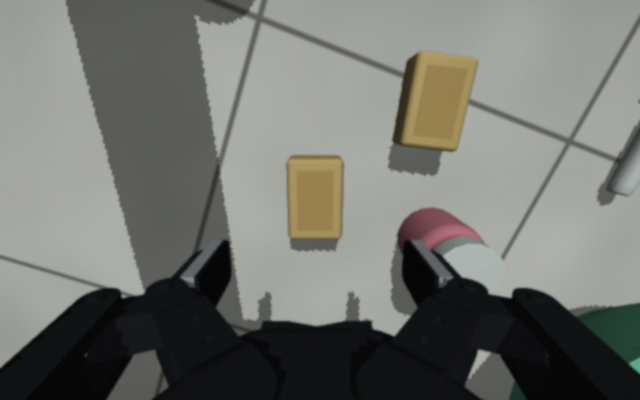

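Bar C is at (315,197), but the jar at (440,240) is near the right finger and the gripper body, so I'll check the distance first.

Run:
```python
from h import *
c=read_camera("top");im=c["img"]
cv2.imwrite("pics/t6.png",cv2.resize(im[140:280,400:530],None,fx=4,fy=4,interpolation=cv2.INTER_CUBIC)[:,:,::-1])
w=np.load("w.npy",allow_pickle=True).item()
hsv=cv2.cvtColor(w["img"],cv2.COLOR_RGB2HSV);m=((hsv[...,0]>165)|(hsv[...,0]<4))&(hsv[...,1]>80)&(hsv[...,2]>60)
k=max(comps(m,50),key=lambda a:a.sum());ys,xs=np.nonzero(k);print(xs.min(),xs.max(),ys.min(),ys.max())
s=sense();R=toolR(s).as_matrix()
for uv in ([xs.min(),int(ys[xs==xs.min()].mean())],[435,ys.min()]):
    P=ray(w,[uv],.0)[0];print(uv,P,"tool mm",np.round(R.T@(P-s["position"])*1000,1))
```

```text
400 479 209 249
[np.int64(400), 231] [ 0.57326416 -0.40568391  0.        ] tool mm [-44.   87.2 135.4]
[435, np.int64(209)] [ 0.59688348 -0.37189114  0.        ] tool mm [-20.2 120.9 135.5]
```

View pics/t6.png

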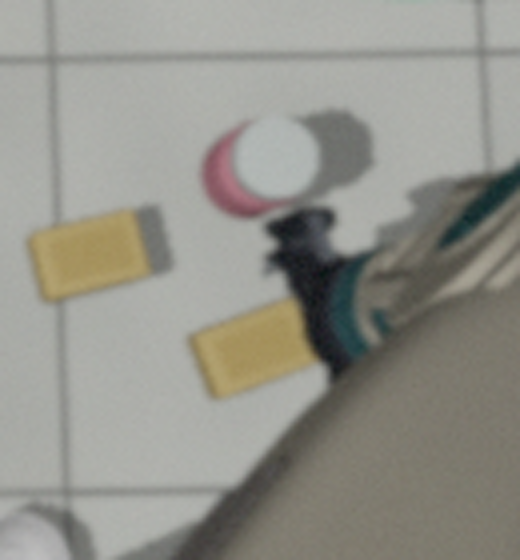

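Run:
```python
from h import *
c=read_camera("top");s=sense();R=toolR(s).as_matrix()
P=ray(c,[[469.3-.3,179.5-.3]],.085)[0];print("jar",P,"tool mm",np.round(R.T@(P-s["position"])*1000,1))
```

```text
jar [ 0.59758865 -0.40081135  0.085     ] tool mm [-47.4 111.6  50.8]
```

The jar's near edge is about 80 mm along the jaw axis, against 57 mm of finger half-span, so it's clear. Descending.

Call:
send_rows(
  plan=[
    [[-0.05,-0.05,3],[0,0,0],1],
    [[0,0,3],[0,0,0],1],
    [[0,0,3],[0,0,0],1],
    [[0,0,2],[0,0,0],1],
    [[0,0,1.1],[0,0,0],1],
    [[0,0,0.4],[0,0,0],1],
    [[0,0,0.2],[0,0,0],1],
    [[0,0,0],[0,0,0],1],
  ],
)

```text
t: 44.6
position: [0.477, -0.3957, 0.0099]
tool_rot: [0.001, 0.574, 0.819, -0.0]
ft_force: [-0.0, 1.2, 0.4]
opening: 0.0855
```

Call:
send_rows(
  plan=[
    [[0,0,0],[0,0,0],-1],
    [[0,0,0],[0,0,0],-1],
    [[0,0,0],[0,0,0],-1],
    [[0,0,0],[0,0,0],-1],
    [[0,0,0],[0,0,0],-1],
    [[0,0,0],[0,0,0],-1],
  ],
)

```text
t: 45.1
position: [0.4772, -0.3961, 0.0106]
tool_rot: [0.001, 0.574, 0.819, -0.0]
ft_force: [0.1, 0.7, 6.2]
opening: 0.0493
```

Call:
send_rows(
  plan=[
    [[0,0,-1.5],[0,0,0],-1],
    [[0,0,-3],[0,0,0],-1],
    [[0,0,-3],[0,0,0],-1],
    [[0,0,-3],[0,0,0],-1],
    [[0,0,-2.5],[0,0,0.115],-1],
    [[0,0,0],[0,0,0.12],-1],
    [[0,0,0],[0,0,0.12],-1],
    [[0,0,0],[0,0,0.115],-1],
  ],
)

```text
t: 45.77
position: [0.4763, -0.395, 0.1396]
tool_rot: [0.0, 0.751, 0.66, 0.0]
ft_force: [-0.3, 0.4, -2.0]
opening: 0.0487
```

```bash
python3 -c "
from h import *
go([*rk(-.055,.085),.13],Y)"; python3 w.py w18 -.055 0
```

```text
shift cm [62.81 -8.22  0.93] turn z -0.003 level [ 0.0006  0.0004 -0.    ] | t 45.8 pos [ 0.4763 -0.395   0.1396] jaw -0.129 open 0.0487 F [-0.3  0.4 -2. ] T [0.05 0.03 0.02] q [-0.8   0.33 -0.16  1.08  0.    0.9 ]
shift cm [54.26 -8.35 -6.08] turn z 1.089 level [-0.0003 -0.0003 -0.    ] | t 45.8 pos [ 0.476  -0.3947  0.139 ] jaw -0.132 open 0.0490 F [-0.2 -0.4 -1.7] T [0.   0.03 0.  ] q [-0.8   0.33 -0.16  1.08  0.    0.91]
expect px [[   48.59936919 -1481.60166347]]
```

View pics/w18.png

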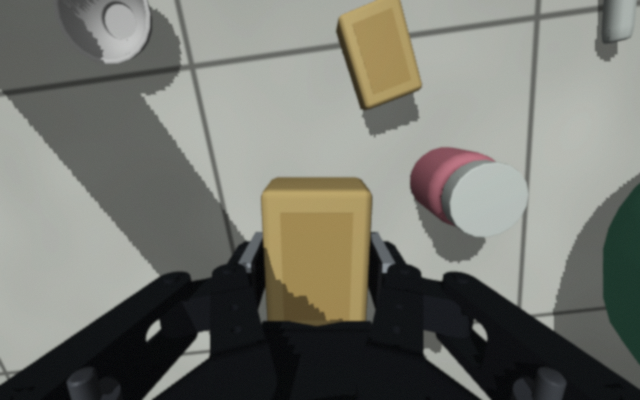

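Bar C is held, jar undisturbed. Heading to the front strip's far slot.

Call:
send_rows(
  plan=[
    [[3.69,-0.48,0],[0,0,0],-1],
    [[3.69,-0.48,0],[0,0,0],-1],
    [[3.69,-0.48,0],[0,0,0],-1],
    [[3.69,-0.48,0],[0,0,0],-1],
    [[3.69,-0.48,0],[0,0,0],-1],
    [[3.69,-0.48,0],[0,0,0],-1],
    [[3.69,-0.48,0],[0,0,0],-1],
    [[3.69,-0.48,0],[0,0,0],-1],
  ],
)

```text
t: 46.48
position: [0.4735, -0.0955, 0.1387]
tool_rot: [-0.0, 0.749, 0.663, -0.0]
ft_force: [0.9, 0.1, -1.8]
opening: 0.0491
```

Call:
send_rows(
  plan=[
    [[3.69,-0.48,0],[0,0,0],-1],
    [[3.69,-0.48,0],[0,0,0],-1],
    [[3.69,-0.48,0],[0,0,0],-1],
    [[3.69,-0.48,0],[0,0,0],-1],
    [[3.69,-0.48,0],[0,0,0],-1],
    [[3.69,-0.48,0],[0,0,0],-1],
    [[3.69,-0.48,0],[0,0,0],-1],
    [[3.69,-0.48,0],[0,0,0],-1],
  ],
)

```text
t: 47.15
position: [0.4716, 0.202, 0.1387]
tool_rot: [-0.0, 0.748, 0.663, -0.0]
ft_force: [0.3, -0.3, -1.1]
opening: 0.0492
```

Call:
send_rows(
  plan=[
    [[3.6,-0.48,0],[0,0,0],-1],
    [[0,0,0],[0,0,0],-1],
    [[0,0,0],[0,0,0],-1],
    [[0,0,0],[0,0,0],-1],
  ],
)

```text
t: 47.48
position: [0.4714, 0.2363, 0.1385]
tool_rot: [-0.0, 0.749, 0.663, -0.001]
ft_force: [-0.0, 0.2, -1.2]
opening: 0.049
```

```bash
python3 -c "
from h import *
go([*rk(-.055,.085),.0315],Y)"; python3 w.py w19 -.055 0.085
```

```text
shift cm [ 0.28  0.39 10.7 ] turn z 0.005 level [-0.0012  0.0012 -0.    ] | t 47.5 pos [0.4714 0.2363 0.1385] jaw -0.121 open 0.0490 F [-0.   0.2 -1.2] T [0.02 0.02 0.  ] q [ 0.34  0.17 -0.36  1.04 -0.    2.03]
shift cm [ 0.31  0.35 -6.15] turn z 1.099 level [-0.0012  0.0011  0.    ] | t 47.5 pos [0.4715 0.2357 0.1385] jaw -0.123 open 0.0491 F [ 0.1  0.1 -1. ] T [ 0.02 -0.04  0.02] q [ 0.34  0.17 -0.36  1.04 -0.    2.03]
expect px [[320.48772792 203.35788027]]
```

View pics/w19.png

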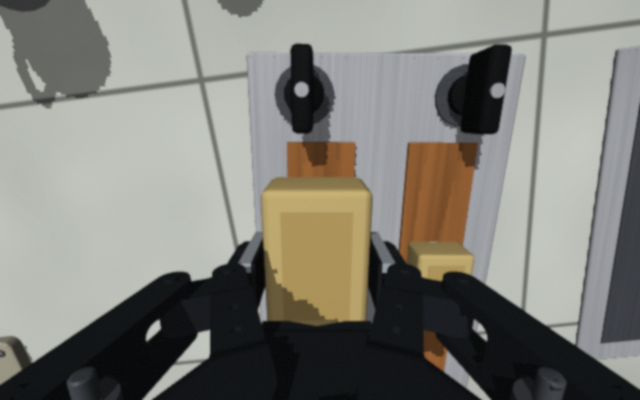

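Call:
send_rows(
  plan=[
    [[0.2,0.35,3],[0,0,0],-1],
    [[0,0,3],[0,0,0],-1],
    [[0,0,2],[0,0,0],-1],
    [[0,0,1],[0,0,0],-1],
    [[0,0,0.7],[0,0,0],-1],
    [[0,0,0],[0,0,0],-1],
    [[0,0,0],[0,0,0],-1],
    [[0,0,0],[0,0,0],-1],
  ],
)

```text
t: 48.2
position: [0.4773, 0.2383, 0.0434]
tool_rot: [0.001, 0.749, 0.662, 0.001]
ft_force: [0.6, 0.4, -1.6]
opening: 0.0491
```

Call:
send_rows(
  plan=[
    [[0,0,0],[0,0,0],-1],
    [[0,0,0],[0,0,0],-1],
    [[0,0,0],[0,0,0],-1],
  ],
)

```text
t: 48.45
position: [0.4765, 0.2385, 0.0428]
tool_rot: [0.0, 0.749, 0.662, 0.001]
ft_force: [-0.0, -0.4, -1.3]
opening: 0.0489
```

```bash
python3 -c "
from h import *
go([*rk(-.055,.085),.0315],Y)"
```

```text
shift cm [-0.02 -0.1   1.13] turn z 0.003 level [ 0.0014 -0.0007 -0.    ] | t 48.5 pos [0.4765 0.2385 0.0428] jaw -0.123 open 0.0489 F [-0.  -0.4 -1.3] T [ 0.02 -0.01  0.02] q [ 0.34  0.29 -0.45  0.83  0.    2.04]
```

Call:
send_rows(
  plan=[
    [[0,0,0.5],[0,0,0],-1],
    [[0,0,0.4],[0,0,0],-1],
    [[0,0,0],[0,0,0],-1],
    [[0,0,0],[0,0,0],-1],
    [[0,0,0],[0,0,0],-1],
    [[0,0,0],[0,0,0],-1],
  ],
)

```text
t: 48.95
position: [0.4759, 0.2382, 0.033]
tool_rot: [-0.0, 0.749, 0.662, 0.0]
ft_force: [-0.2, 0.1, -1.3]
opening: 0.0489
```

```bash
python3 -c "
from h import *
go([*rk(-.055,.085),.0315],Y)"
```

```text
shift cm [ 0.02 -0.04  0.15] turn z 0.003 level [-0. -0.  0.] | t 49.0 pos [0.4759 0.2382 0.033 ] jaw -0.123 open 0.0489 F [-0.2  0.1 -1.3] T [-0.03  0.01 -0.02] q [ 0.34  0.3  -0.46  0.81  0.    2.04]
```

Call:
send_rows(
  plan=[
    [[0,-0.04,0.15],[0,0,0],-1],
    [[0,0,0],[0,0,0],-1],
    [[0,0,0],[0,0,0],-1],
    [[0,0,0],[0,0,0],1],
    [[0,0,0],[0,0,0],1],
    [[0,0,0],[0,0,0],1],
    [[0,0,0],[0,0,0],1],
    [[0,0,0],[0,0,0],1],
  ],
)

```text
t: 49.62
position: [0.4755, 0.2383, 0.0316]
tool_rot: [0.0, 0.749, 0.662, 0.0]
ft_force: [-0.5, 0.1, -0.5]
opening: 0.0855
```

Call:
send_rows(
  plan=[
    [[0,0,-1.5],[0,0,0],1],
    [[0,0,-3],[0,0,0],1],
    [[0,0,-3],[0,0,0],1],
    [[0,0,-3],[0,0,0],1],
    [[0,0,-2],[0,0,0],1],
    [[0,0,0],[0,0,0],1],
    [[0,0,0],[0,0,0],1],
  ],
)

```text
t: 50.2
position: [0.4767, 0.2387, 0.1582]
tool_rot: [0.001, 0.749, 0.662, 0.002]
ft_force: [-0.2, -0.2, 1.1]
opening: 0.0856
```

```bash
python3 w.py w20 -.055 .085; python3 t.py t7;python3 -c "
from h import *
go([.542,-.2825,.13],1.80-np.pi/2)"
```

```text
shift cm [ 0.02  0.   -4.34] turn z 1.099 level [ 0.0004 -0.0002  0.    ] | t 50.2 pos [0.4755 0.2382 0.1566] jaw -0.123 open 0.0854 F [ 0.1  0.9 -1.1] T [-0.   -0.01 -0.03] q [ 0.34  0.16 -0.33  1.07 -0.    2.04]
expect px [[313.89119099 200.61796999]]
bar 503 c [0.5747 0.1411] mean [0.5746 0.1411] ang 1.475 [76.063  51.0585]
bar 473 c [ 0.5408 -0.282 ] mean [ 0.5406 -0.2829] ang 1.829 [74.5592 48.5885]
bar 388 c [0.4749 0.2338] mean [0.4729 0.2315] ang 1.765 [59.5803 50.3229]
bar 510 c [0.4643 0.1567] mean [0.4642 0.1561] ang 1.400 [76.7376 49.9013]
bar 495 c [0.4537 0.0694] mean [0.4529 0.0693] ang 1.488 [74.8546 49.3146]
shift cm [-50.82  13.08   2.57] turn z -0.352 level [-0.0015  0.0008  0.    ] | t 50.3 pos [0.4746 0.2379 0.1556] jaw -0.123 open 0.0857 F [ 0.8  0.5 -0.6] T [ 0.03 -0.   -0.07] q [ 0.34  0.17 -0.33  1.07  0.    2.04]
```

View pics/w20.png

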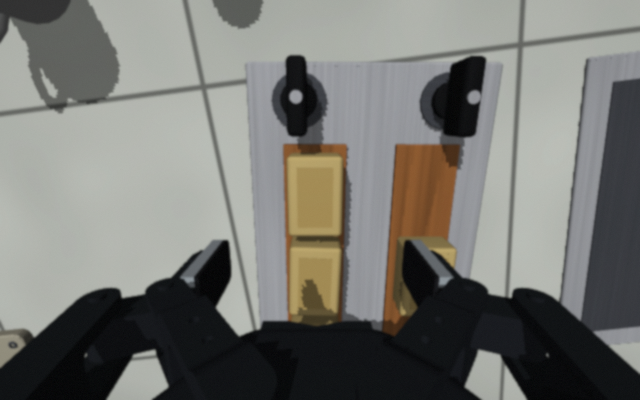

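View pics/t7.png

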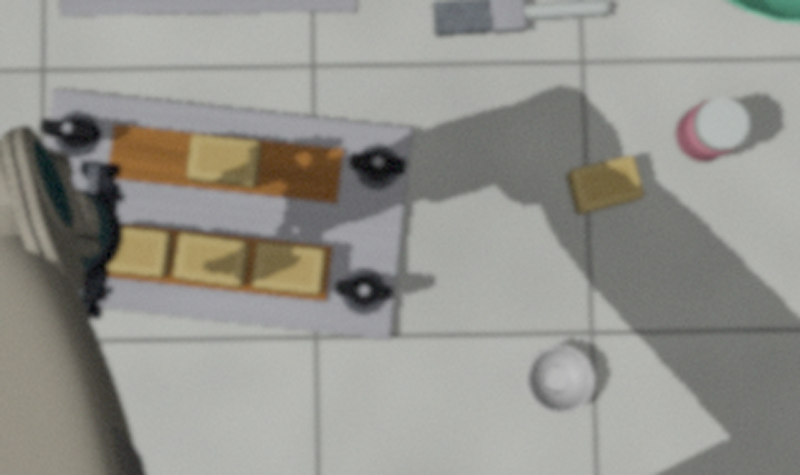

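Front row is complete. In the top view only bar B remains, at about (605,185) in the crop. Going to it.

Call:
send_rows(
  plan=[
    [[-3.63,0.93,0],[0,0,0],1],
    [[-3.63,0.93,0],[0,0,0],1],
    [[-3.63,0.93,0],[0,0,0],1],
    [[-3.63,0.93,0],[0,0,0],1],
    [[-3.63,0.93,0],[0,0,0],1],
    [[-3.63,0.93,0],[0,0,0],1],
    [[-3.63,0.93,0],[0,0,0],1],
    [[-3.63,0.93,0],[0,0,0],1],
  ],
)

```text
t: 50.97
position: [0.5121, -0.0606, 0.1545]
tool_rot: [-0.002, 0.749, 0.662, -0.001]
ft_force: [0.7, 0.2, 0.9]
opening: 0.0857
```

Call:
send_rows(
  plan=[
    [[-3.63,0.93,0],[0,0,0],1],
    [[-3.63,0.93,0],[0,0,0],1],
    [[-3.63,0.93,0],[0,0,0],1],
    [[-3.63,0.93,0.5],[0,0,0],1],
    [[-3.63,0.93,0.5],[0,0,0],1],
    [[-3.63,0.93,0.5],[0,0,-0.1],1],
    [[0,0,0.5],[0,0,-0.12],1],
    [[0,0,0],[0,0,-0.12],1],
  ],
)

```text
t: 51.63
position: [0.5405, -0.2836, 0.1328]
tool_rot: [-0.003, 0.625, 0.78, -0.0]
ft_force: [-1.2, 1.0, -0.0]
opening: 0.0851
```

Call:
send_rows(
  plan=[
    [[0,0,0],[0,0,0],1],
    [[0,0,0],[0,0,0],1],
    [[0,0,0],[0,0,0],1],
  ],
)

```text
t: 51.88
position: [0.5417, -0.2814, 0.1355]
tool_rot: [-0.001, 0.627, 0.779, -0.0]
ft_force: [0.4, -0.5, -0.3]
opening: 0.0854
```

```bash
python3 -c "
from h import *
go([.542,-.2825,.008],1.80-np.pi/2)"; python3 w.py w21 .055 0
```

```text
shift cm [-0.13  0.02 12.75] turn z -0.014 level [-0.0014 -0.0014 -0.    ] | t 51.9 pos [ 0.5417 -0.2814  0.1355] jaw 0.215 open 0.0854 F [ 0.4 -0.5 -0.3] T [-0.    0.01 -0.02] q [-0.58  0.32 -0.18  1.07 -0.    0.77]
shift cm [40.51 12.14 -6.39] turn z 1.437 level [-0.0008 -0.0009 -0.    ] | t 51.9 pos [ 0.542  -0.2814  0.1359] jaw 0.216 open 0.0853 F [ 0.3 -0.5 -0.6] T [-0.05 -0.01 -0.02] q [-0.58  0.32 -0.18  1.07  0.    0.77]
expect px [[ 602.59972064 -711.49210071]]
```

View pics/w21.png

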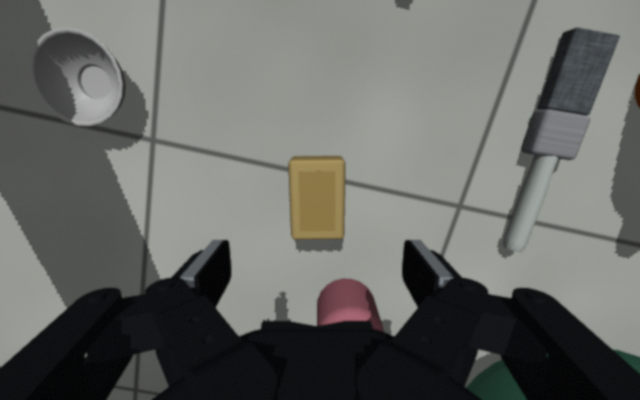

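Bar B is at (317,197). The jar sits about 128 mm behind along tool x and is clear.

Call:
send_rows(
  plan=[
    [[-0.1,0,3],[0,0,0],1],
    [[0,0,3],[0,0,0],1],
    [[0,0,3],[0,0,0],1],
    [[0,0,2],[0,0,0],1],
    [[0,0,1.1],[0,0,0],1],
    [[0,0,0.4],[0,0,0],1],
    [[0,0,0.2],[0,0,0],1],
    [[0,0,0],[0,0,0],1],
  ],
)

```text
t: 52.6
position: [0.5434, -0.2834, 0.0104]
tool_rot: [0.001, 0.626, 0.78, 0.0]
ft_force: [0.1, 0.5, 1.3]
opening: 0.0853
```

Call:
send_rows(
  plan=[
    [[0,0,0],[0,0,0],-1],
    [[0,0,0],[0,0,0],-1],
    [[0,0,0],[0,0,0],-1],
    [[0,0,0],[0,0,0],-1],
    [[0,0,0],[0,0,0],-1],
    [[0,0,0],[0,0,0],-1],
  ],
)

```text
t: 53.1
position: [0.5437, -0.2839, 0.011]
tool_rot: [0.001, 0.626, 0.78, 0.0]
ft_force: [0.5, 0.6, 5.4]
opening: 0.0486
```

Call:
send_rows(
  plan=[
    [[0,0,-1.5],[0,0,0],-1],
    [[0,0,-3],[0,0,0],-1],
    [[0,0,-3],[0,0,0],-1],
    [[0,0,-3],[0,0,0],-1],
    [[0,0,-2],[0,0,0.11],-1],
    [[0,0,0],[0,0,0.12],-1],
    [[0,0,0],[0,0,0.11],-1],
    [[0,0,0],[0,0,0],-1],
  ],
)

```text
t: 53.77
position: [0.5424, -0.283, 0.1348]
tool_rot: [0.0, 0.75, 0.662, 0.0]
ft_force: [0.2, -0.8, -1.7]
opening: 0.0492
```

```bash
python3 -c "
from h import *
go([*rk(.055,-.085),.13],Y)"; python3 w.py w22 .055 -.085
```

```text
shift cm [33.89 -2.15  0.48] turn z 0.001 level [ 0.0002  0.0001 -0.    ] | t 53.8 pos [ 0.5424 -0.283   0.1348] jaw -0.125 open 0.0492 F [ 0.2 -0.8 -1.7] T [-0.01  0.03 -0.02] q [-0.59  0.32 -0.18  1.07 -0.    1.11]
shift cm [33.89 -1.98 -6.56] turn z 1.101 level [-0.0007 -0.0003  0.    ] | t 53.8 pos [ 0.5421 -0.2828  0.1342] jaw -0.121 open 0.0491 F [-0.5 -0.1 -1.5] T [ 0.01  0.03 -0.01] q [-0.59  0.32 -0.18  1.07 -0.    1.11]
expect px [[ 270.17945975 -469.87523394]]
```

View pics/w22.png

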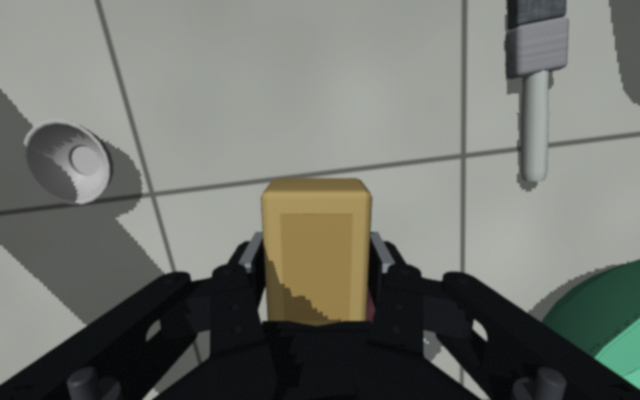

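Bar B is held. Moving 33.9 cm to the back strip.

Call:
send_rows(
  plan=[
    [[3.76,-0.23,0],[0,0,0],-1],
    [[3.76,-0.23,0],[0,0,0],-1],
    [[3.76,-0.23,0],[0,0,0],-1],
    [[3.76,-0.23,0],[0,0,0],-1],
    [[3.76,-0.23,0],[0,0,0],-1],
    [[3.76,-0.23,0],[0,0,0],-1],
    [[3.76,-0.23,0],[0,0,0],-1],
    [[3.76,-0.23,0],[0,0,0],-1],
  ],
)

```text
t: 54.48
position: [0.5603, 0.0195, 0.1337]
tool_rot: [-0.001, 0.748, 0.663, -0.001]
ft_force: [0.9, 0.3, -0.3]
opening: 0.049
```

Call:
send_rows(
  plan=[
    [[3.76,-0.23,0],[0,0,0],-1],
    [[0,0,3],[0,0,0],-1],
    [[0,0,3],[0,0,0],-1],
    [[0,0,2],[0,0,0],-1],
    [[0,0,1],[0,0,0],-1],
    [[0,0,0.3],[0,0,0],-1],
    [[0,0,0],[0,0,0],-1],
    [[0,0,0],[0,0,0],-1],
  ],
)

```text
t: 55.15
position: [0.5645, 0.055, 0.0424]
tool_rot: [0.001, 0.749, 0.662, 0.001]
ft_force: [-0.3, 0.2, -1.1]
opening: 0.0488
```

Call:
send_rows(
  plan=[
    [[0,0,0],[0,0,0],-1],
    [[0,0,0],[0,0,0],-1],
    [[0,0,0],[0,0,0],-1],
    [[0,0,0],[0,0,0],-1],
  ],
)

```text
t: 55.48
position: [0.5642, 0.0552, 0.0424]
tool_rot: [0.001, 0.749, 0.662, 0.001]
ft_force: [0.8, -0.5, -1.0]
opening: 0.0489
```

```bash
python3 -c "
from h import *
go([*rk(.055,-.085),.0320],Y)"
```

```text
shift cm [ 0.07 -0.1   1.04] turn z 0.003 level [ 0.0016 -0.0002  0.    ] | t 55.5 pos [0.5642 0.0552 0.0424] jaw -0.123 open 0.0489 F [ 0.8 -0.5 -1. ] T [-0.03 -0.02 -0.01] q [-0.02  0.34 -0.37  0.85 -0.    1.68]
```

Call:
send_rows(
  plan=[
    [[0.05,0,0.5],[0,0,0],-1],
    [[0,0,0.35],[0,0,0],-1],
    [[0,0,0],[0,0,0],-1],
    [[0,0,0],[0,0,0],-1],
    [[0,0,0],[0,0,0],-1],
    [[0,0,0],[0,0,0],-1],
  ],
)

```text
t: 55.98
position: [0.5634, 0.0558, 0.0329]
tool_rot: [-0.0, 0.749, 0.662, -0.0]
ft_force: [0.7, -0.3, -1.2]
opening: 0.0493
```

```bash
python3 -c "
from h import *
go([*rk(.055,-.085),.0320],Y)"
```

```text
shift cm [ 0.02 -0.02  0.09] turn z 0.003 level [-0.0004  0.0001 -0.    ] | t 56.0 pos [0.5634 0.0558 0.0329] jaw -0.123 open 0.0493 F [ 0.7 -0.3 -1.2] T [-0.02  0.01  0.02] q [-0.02  0.35 -0.38  0.84 -0.    1.68]
```

Call:
send_rows(
  plan=[
    [[0,0,0.12],[0,0,0],-1],
    [[0,0,0],[0,0,0],-1],
    [[0,0,0],[0,0,0],-1],
    [[0,0,0],[0,0,0],1],
    [[0,0,0],[0,0,0],1],
    [[0,0,0],[0,0,0],1],
    [[0,0,0],[0,0,0],1],
    [[0,0,0],[0,0,0],1],
  ],
)

```text
t: 56.65
position: [0.5636, 0.0558, 0.0318]
tool_rot: [0.0, 0.749, 0.662, 0.0]
ft_force: [-0.1, -0.1, -0.5]
opening: 0.085
```

Call:
send_rows(
  plan=[
    [[0,0,-1.5],[0,0,0],1],
    [[0,0,-3],[0,0,0],1],
    [[0,0,-3],[0,0,0],1],
    [[0,0,-3],[0,0,0],1],
    [[-3.5,0,-3],[0,0,0],1],
    [[-3.5,0,-3],[0,0,0],1],
    [[-3.5,0,-3],[0,0,0],1],
    [[-3.5,0,-3],[0,0,0],1],
  ],
)

```text
t: 57.32
position: [0.5475, -0.0708, 0.2467]
tool_rot: [0.0, 0.749, 0.663, 0.0]
ft_force: [0.0, -0.2, -0.8]
opening: 0.0855
```

Call:
send_rows(
  plan=[
    [[-3.5,0,0],[0,0,0],1],
    [[-3.5,0,0],[0,0,0],1],
    [[0,0,0],[0,0,0],1],
    [[0,0,0],[0,0,0],1],
    [[0,0,0],[0,0,0],1],
  ],
)

```text
t: 57.73
position: [0.5391, -0.1391, 0.245]
tool_rot: [-0.001, 0.749, 0.662, 0.0]
ft_force: [0.5, -0.5, -1.2]
opening: 0.0855
```

```bash
python3 w.py w23 .055 -.085; python3 t.py t8
python3 - <<'E'
from h import *
c=read_camera("scene");cv2.imwrite("pics/s8.png",c["img"][:,:,::-1])
E
```

```text
shift cm [19.59  0.02  4.5 ] turn z 1.099 level [-0.0009 -0.0006  0.    ] | t 57.8 pos [ 0.5392 -0.1385  0.2449] jaw -0.122 open 0.0852 F [-1.  -0.5 -0.4] T [ 0.02 -0.04 -0.01] q [-0.37  0.15 -0.16  1.27  0.    1.33]
expect px [[315.73546517 -16.89895952]]
bar 515 c [0.5746 0.1404] mean [0.5745 0.1406] ang 1.474 [76.4925 51.6204]
bar 515 c [0.5641 0.0574] mean [0.5638 0.0568] ang 1.452 [77.2253 51.4219]
bar 518 c [0.4755 0.2418] mean [0.475  0.2412] ang 1.474 [77.6168 50.296 ]
bar 521 c [0.4645 0.1559] mean [0.4642 0.156 ] ang 1.397 [77.8633 50.2992]
bar 511 c [0.4537 0.0707] mean [0.4536 0.0708] ang 1.444 [76.9997 49.5596]
```

View pics/w23.png

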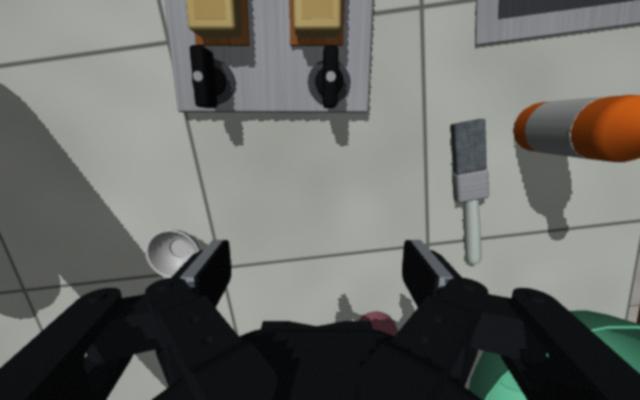

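View pics/t8.png

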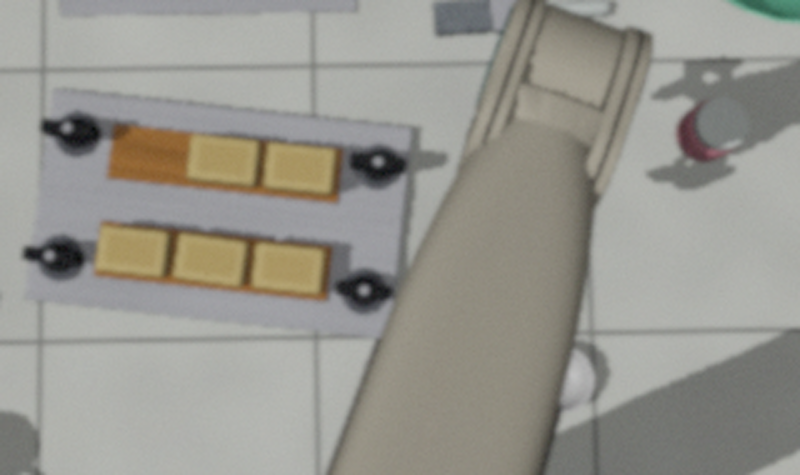

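View pics/s8.png

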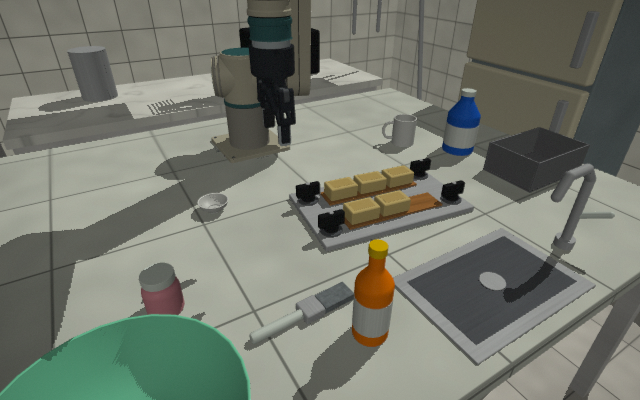

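Run:
```python
from h import *
M=np.array([[np.cos(Y),np.sin(Y)],[-np.sin(Y),np.cos(Y)]])
for z in (.055,):
  for i in range(2):
    c=read_camera("top");hsv=cv2.cvtColor(c["img"],cv2.COLOR_RGB2HSV);H,S,V=[hsv[:,:,i].astype(int) for i in range(3)]
    bar=(H>19)&(H<30)&(S>60)&(V>90);bar[:,:190]=0;bar[:165]=0;bar[310:]=0;bar[:,520:]=0
    for m in comps(bar,60):
      k=rect(c,m,z);print(np.round((k[0]-C)@M.T*1000,1),np.round((k[3]-C)@M.T*1000,1),"rel ang mom %.3f rect %.1f deg"%(k[4]-1.445,(k[2]-82.8+45)%90-45))
```

```text
[52.8 -2.3] [52.7 -2.3] rel ang mom 0.008 rect 0.5 deg
[ 52.9 -85.4] [ 53.  -85.7] rel ang mom 0.009 rect 1.3 deg
[-56.1  84.1] [-56.8  84. ] rel ang mom 0.024 rect 0.6 deg
[-56.3  -1. ] [-56.7  -0.9] rel ang mom -0.044 rect -0.4 deg
[-56.6 -85.8] [-56.6 -86.1] rel ang mom -0.012 rect -0.1 deg
[52.7 -2.3] [52.6 -2.3] rel ang mom 0.004 rect 0.5 deg
[ 52.8 -86. ] [ 52.9 -85.6] rel ang mom -0.015 rect 1.5 deg
[-56.1  84.1] [-56.6  83.5] rel ang mom 0.048 rect -0.1 deg
[-57.1  -1.3] [-56.7  -1.3] rel ang mom -0.013 rect -2.5 deg
[-56.3 -85.5] [-56.5 -85.7] rel ang mom 0.002 rect -0.8 deg
```

All five bars are centred on their strips: their offsets match the strip centres in the same camera within about 0.5 mm. Handing in.

```bash
python3 -c "
from plant import *
print(finish_job())"
```

```text
the job is handed in; nothing more can be done
None
```

The rack is ready and the job was handed in at about 58 s. I turned all four T-handle bolts clockwise to their stops first, then laid all five bars on the strips: three on the front and two on the back.

- **Bolts:** each one ended with a clear torque rise against its stop (2.1–2.4 N m for three of them). Bolt (-70, -170) read 1.1 N m before I pushed it slightly further, and I didn't read the torque again after that push. In the pictures all four handles lie along the rack's long side.
- **Bars:** in the last top view each bar is centred across its strip to within about 0.5 mm and sits about 8 mm inside the strip ends, with no sign of slipping. The bar angles read from the top camera are noisy, mostly within 1–2.5°.
- **Surroundings:** the brush, jar and dish looked undisturbed in the last pictures, though I didn't re-measure them.
- **One disagreement:** the top camera and the arm differed by about 1.7 mm in the rack's x position. I went with the arm, and the wrist view of the strips agreed with it to about 1 mm.

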